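# Fit the refill valve's lever and hold it half open

### The arm

A 6-joint arm with a two-finger parallel gripper is mounted at the origin on the work surface. World frame = base frame: x ahead of the robot, y to its left, z up, the work surface at z = 0. Lengths are in mm, angles in rad, forces in N, time in s.
With the tool pointing down it reaches from about 350 to 875 mm from the base axis. Payload 4.2 kg.
Tool frame: the origin (TCP) lies at the very end of the fingers, on their centre line; the grasp point (between the pads) lies 19 mm behind it (arm.grasp_offset is the distance from the TCP to the grasp point, in mm); z points along the fingers, y is the direction in which the jaws open and shut (so a half turn about z gives the same grasp; the last joint's range is limited). The gripper opens to 85 mm and grips with 20 to 120 N. Pads are 22 mm wide; open, the fingers measure 114 mm over their backs; the gripper's body (76 mm by 85 mm) begins 54 mm behind the grasp point. The pads swing forward as they close: fully open they stand 13 mm farther back than shut.
Start: joints at [-1.021, 0.385, 0.008, 0, -1.194, -0.259], TCP at [179.215, -598.733, 231.312] pointing down, gripper open.
Joint ranges: [-3.14, 3.14], [-1.21, 2.06], [-1.07, 1.41], [-3.16, 2.05], [-2.99, -0.16], [-3.1, 3.1]. Speed limits (rad/s): [2.79, 2.79, 3.14, 3.14, 3.14, 3.14].

### API

Orientations are given as a unit quaternion [x, y, z, w].
In Python, from bench import arm gives the robot as it stands.
- The arm moves only by the tool arm_command, never from a script. Its argument "commands" is one flat list of numbers, 4 for each row, row after row: the shift along the tool's x, y, z in m, then the turn about the tool's z in degrees. In form: [tx, ty, tz, roll, tx, ty, tz, roll, ...]. A call has exactly 5 rows; each row shifts and turns the pose as measured when the row begins, along the tool's axes as they then stand; what a row does not reach is not made up. A row lasts 1/10 s, in which the tool goes at most 50 mm and 8.59 degrees, less where a joint would pass 70% of its speed; a pose out of reach is approached as far as the arm can. A call with a gripper value outside its range is refused whole. "jaw" is the opening, from 0 (shut) to 1 (fully open), set as the call begins (left out, the last holds). The fingers move at their own pace and stop on an object; the grip force is fixed at half the most. Time passes only in rows, so rows that do not move let the fingers close, or fill a call up. It gives the time, the measured TCP pose, the force and the opening at its end, in the units of the state.
- arm.read_state(): the state, without advancing time (a new reading comes with each control period).
- arm.get_image(name): name is "scene" or "top" or "wrist"; returns the picture (480x640x3 uint8, red, green, blue); there is no depth.
- arm.camera_info(name): a dict with "camera_matrix" (3x3 intrinsics, pixels), "k1" (the pictures are not rectified: a ray, as slopes to the right and down, at radius r is drawn at 1 + k1 r^2 times it, then the intrinsics apply), "world_from_camera" (4x4, takes a point from camera to world coordinates). Camera axes: x right, y down, z forward; pixel columns grow to the right and rows downward; lengths in mm; the calibration is good to about 2 mm. A picture is of the moment at which its call begins: read the wrist's pose just before it. camera_info takes no time and is no camera call; for the wrist camera it gives the pose at the moment of the call.
- arm.job_done(): hands the job in, once; it reports no verdict.
Trained networks look in the newest picture that a camera, given by its name, has taken for a name from the list of things; names that differ only in an ending like _2 or _b are one class to them, and where a whole thing is asked for, a point or a joint stands for the part that bears it (a point fixed in the world has none). Each returns a list of dicts, best first, with "confidence" (0 to 1); they miss things now and then, are a little off and sometimes report something else, mostly with a low value. They report only what shows in the picture. A call takes as long as a camera call. They do not tell look-alikes from the thing itself.
- arm.regions_of(camera, target): "mask" (480x640 bool, what is visible of it).
- arm.place_of(camera, target): "centre" ([x, y, z] in mm, in the coordinates of the camera as it stood for that picture, good to about 4 mm: a listed point, or the origin of a listed thing).
The state is a dict: "clock": time; "joints": joint angles; "joint_vel": joint speeds; "joint_efforts": joint torques, N m; "position": TCP position; "ee_rot": TCP orientation; "contact_force": force on the tool from outside, world axes, zero at the start; "wrist_torque": the same for the moment, N m; "gripper_width": finger opening in mm.
Only numpy, scipy, OpenCV 4.12 (cv2) and the standard library are available. Lean on these libraries where they do the work, as an engineer would, in place of code of your own. Each camera call takes 0.05 s, during which the arm holds its last target.

### The job

Take the loose lever with the square hole and fit it fully home on the refill station's square valve stem, with its arm over the closed tab, the one of the three tabs that sticks straight out of the front of the station. Then swing it against its return spring to the middle tab (half open) and keep holding it there: the program finishes while the robot is still holding the lever over the middle tab. Leave the bottle under the spout upright and in its place, and leave the spare lever and the other stock where they stand.

Things in the scene. Friction and masses are not known exactly. Their poses are not given: they have to be found in the camera images.
- lever: Loose valve lever, about 200 g, lying flat. Origin: centre of its steel hub's underside, on the hole's axis; z up. Hub 44 x 44 x 30 mm high with a square hole, 19.6 mm wide, right through, sides along x and y. A black arm, 18 mm wide, runs along the lever's -x to 115 mm from the axis, at heights 8 to 30 mm above the hub's underside.
- lever_grip (a point): A point in the lever's arm, 45 mm from the hole's axis along the lever's -x, 19 mm above the hub's underside; same axes as the lever. The arm is 18 mm wide here, along y, and can be gripped from above.
- lever_end (a point): Middle of the top edge of the arm's far end: 115 mm from the hole's axis along the lever's -x, 30 mm above the hub's underside.
- station: Fixed refill station. Origin: on the work surface under the valve stem's axis; z up, -x to its front. Steel valve head 70 mm wide, top at 168 mm, from 42 mm in front of the axis to 133 mm behind, on a column; foot 150 mm wide. Three flat tabs stick out of the head at 45 degree steps.
- seat (a point): On the station's stem axis, at the top of the round collar (42 mm across), 188 mm above the work surface: the hub's underside rests here when fully home. Axes as the station's. The square steel stem, 18 mm wide, stands 26 mm above this point (20 mm of full width, then a taper to 13 mm); with the valve closed its sides lie along x and y.
- stem (a joint): Turn of the valve stem in rad: 0 closed (where its spring holds it), grows counter-clockwise seen from above, pi/2 fully open. Return spring: about 0.10 N m at 0, 0.26 N m at half open, 0.41 N m at full open; it shuts by itself when let go.
- closed_mark (a point): A point on top of the closed tab, 115 mm from the stem's axis, 172 mm above the work surface: a flat light metal tab 10 mm wide that sticks straight out of the station's front (its -x) and ends 140 mm from the axis. The arm of the fitted lever passes 24 mm above it.
- half_mark (a point): The same on the middle tab, 45 degrees counter-clockwise (seen from above) from the closed tab: half open.
- full_mark (a point): The same on the third tab, 90 degrees counter-clockwise from the closed tab: fully open.
- bottle_fill: Small aluminium bottle without cap, 44 mm across, 100 mm high, standing on the station's foot under the spout. Origin: centre of its underside. Stays.
- spare: Spare lever, similar but with a round hole (15 mm) in a round hub, 44 mm across, and a shorter arm (to 85 mm). Origin: centre of the hub's underside. Does not fit; stays.
- pump_a: Aluminium pump bottle, 58 mm across, 169 mm high with its black pump head. Origin: centre of its underside. Stays.
- pump_b: A second pump bottle, the same. Stays.
- carton_a: White carton, 65 x 65 mm, 110 mm high. Origin: centre of its underside. Stays.
- carton_b: A second carton, the same. Stays.
- jar: Low aluminium jar, 56 mm across, 60 mm high, with a black lid. Origin: centre of its underside. Stays.
There are look-alikes about, which are no part of the job. What is shaped like the lever but pink or yellow is not meant.

How it is judged (in metres and radians):
On the way:
1. the lever is fully home on the stem with its arm over the closed tab (horizontal distance between lever and seat below 0.004 m and z of lever in the frame of seat below 0.003 m and angle between lever's own z axis and vertical below 0.08 rad and horizontal distance between lever_end and closed_mark below 0.02 m), for 0.2 s.
At the end, for the whole second after the job is handed in: Lever home on the stem (hub within 3 mm of collar, 4 mm of axis, tilt < 0.08 rad), its end within 14 mm, seen from above, of the middle tab's mark, stem turned over 0.55 rad; robot still holding or pushing it (over 1 N); bottle under the spout upright, within 20 mm of its place (horizontal distance between lever and seat below 0.004 m and z of lever in the frame of seat below 0.003 m and angle between lever's own z axis and vertical below 0.08 rad and horizontal distance between lever_end and half_mark below 0.014 m and value of joint stem above 0.55 rad and contact force between any of the fingers, the arm and lever above 1 N and angle between bottle_fill's own z axis and vertical below 0.15 rad and distance of bottle_fill from where it was at the start of the episode below 0.02 m); the arm keeps its last pose, push and grip.
It fails at once if the bottle under the spout is knocked (tilted over 0.25 rad or moved over 20 mm) (angle between bottle_fill's own z axis and vertical above 0.25 rad or distance of bottle_fill from where it was at the start of the episode above 0.02 m).
It fails at once if the spare lever with the round hole is moved over 30 mm (distance of spare from where it was at the start of the episode above 0.03 m).
It fails at once if a pump bottle, carton or the jar is moved over 30 mm (distance of any of pump_a, pump_b, carton_a, carton_b, jar from where it was at the start of the episode above 0.03 m).
It also fails if it takes over 45 s, if anything falls off the work surface, if the arm or the gripper's body presses on something with over 40 N, if the wrist force passes 120 N, or if a joint passes its speed limit or range.

## Working session

There is one attempt and no reset: what is moved stays moved. The work goes in short steps, Python scripts to look and compute and a tool call to move; the robot and the scene stay as the last step left them, time stands still between calls to the robot, and variables do not carry over. Pictures are saved under pics/ and viewed, and the job is handed in when it is done.

Besides the shell and the picture viewer there is one more tool, called as name(argument=value, ...) on one line, values as JSON. arm_command: Moves the arm, as the interface text tells. Its arguments: {"type":"object","properties":{"commands":{"type":"array"},"jaw":{"type":"number"}},"required":["commands"]}

```bash
ls; mkdir -p pics
python3 - <<'E'
from bench import arm
import cv2
print(arm.read_state())
for n in ["scene","top"]:
    im=arm.get_image(n); cv2.imwrite(f"pics/{n}0.png",im[:,:,::-1])
    i=arm.camera_info(n); print(n,i)
E
```

```text
pics
{'clock': 0.0, 'joints': array([-1.02140067e+00,  3.85602819e-01,  6.58827321e-03, -5.11212651e-04,
       -1.19399099e+00, -2.58610002e-01]), 'joint_vel': array([-0.00123426,  0.00130699, -0.00173096,  0.00159386,  0.00060937,
       -0.00301776]), 'joint_efforts': array([-8.26640808e-04, -3.92288661e+01,  1.88404334e+01,  4.18624252e+00,
       -4.69236184e-03, -5.10059280e-06]), 'position': array([ 179.04369857, -598.18256846,  230.1771502 ]), 'ee_rot': array([-1.44787714e-01,  9.89462097e-01,  1.10906621e-03, -2.15777205e-04]), 'contact_force': array([ 0.59327896, -0.24738287,  0.56377791]), 'wrist_torque': array([-0.00977021, -0.00529122, -0.00053573]), 'gripper_width': 85.44032548385802}
scene {'camera_matrix': array([[461.79551629,   0.        , 325.7277638 ],
       [  0.        , 461.79551629, 245.47709012],
       [  0.        ,   0.        ,   1.        ]]), 'k1': -0.03394447061622101, 'world_from_camera': array([[ 6.05761522e-01,  4.56218874e-01, -6.51856823e-01,
         1.29013538e+03],
       [ 7.95644040e-01, -3.45401930e-01,  4.97642510e-01,
        -5.69587725e+02],
       [ 1.88130068e-03, -8.20098680e-01, -5.72219027e-01,
         8.55355980e+02],
       [ 0.00000000e+00,  0.00000000e+00,  0.00000000e+00,
         1.00000000e+00]])}
top {'camera_matrix': array([[465.99675861,   0.        , 321.27660629],
       [  0.        , 465.99675861, 240.1042783 ],
       [  0.        ,   0.        ,   1.        ]]), 'k1': -0.05127237471685934, 'world_from_camera': array([[ 1.40103043e-02, -9.98433488e-01,  5.41690108e-02,
         4.23653759e+02],
       [-9.99803593e-01, -1.32288986e-02,  1.47570951e-02,
         2.00133400e+01],
       [-1.40173816e-02, -5.43651230e-02, -9.98422729e-01,
         1.22205917e+03],
       [ 0.00000000e+00,  0.00000000e+00,  0.00000000e+00,
         1.00000000e+00]])}
```

View pics/scene0.png

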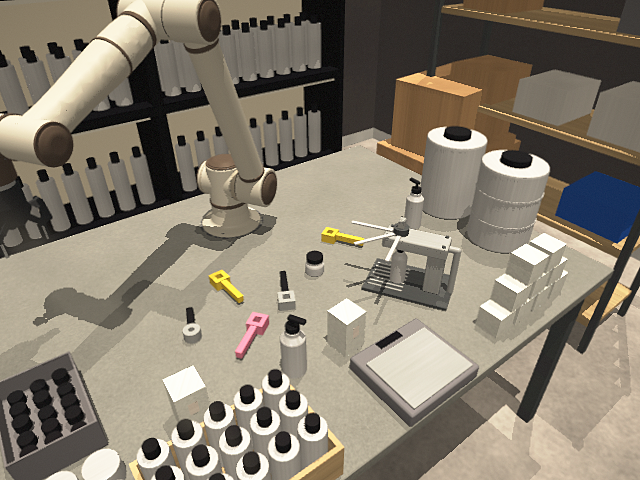

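View pics/top0.png

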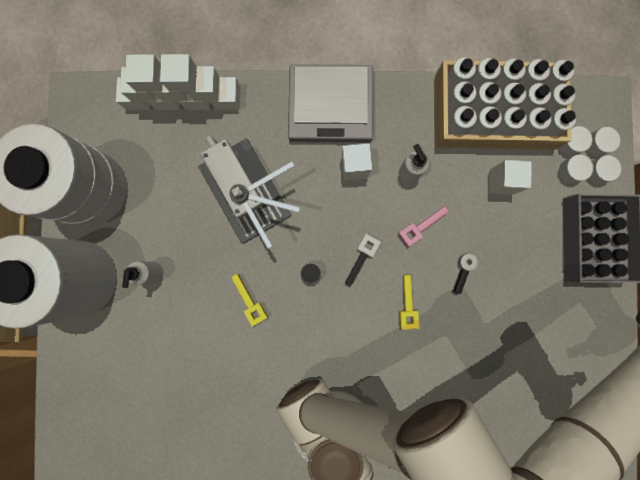

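```bash
cat > h.py <<'E'
from bench import arm
import cv2, numpy as np
from scipy.spatial.transform import Rotation as R
def cam2w(i,p): 
    M=np.array(i["world_from_camera"]); return M[:3,:3]@np.array(p)+M[:3,3]
def proj(i,P):
    M=np.array(i["world_from_camera"]);K=np.array(i["camera_matrix"])
    c=M[:3,:3].T@(np.array(P,float)-M[:3,3]); s=c[:2]/c[2]; s=s*(1+i["k1"]*(s@s)); return K[:2,:2]@s+K[:2,2]
def ray(i,uv):
    K=np.array(i["camera_matrix"]);d=(np.array(uv,float)-K[:2,2])/K[0,0]; s=d.copy()
    for _ in range(30): s=d/(1+i["k1"]*(s@s))
    M=np.array(i["world_from_camera"]); return M[:3,3],M[:3,:3]@np.array([s[0],s[1],1])
def atz(i,uv,z):
    o,d=ray(i,uv); return o+d*(z-o[2])/d[2]
E
python3 - <<'E'
from h import *
for n in ["scene","top"]:
    i=arm.camera_info(n)
    for t in ["lever","lever_grip","lever_end","seat","closed_mark","half_mark","full_mark","bottle_fill","spare","pump_a","carton_a","jar"]:
        try:
            for r in arm.place_of(n,t): 
                w=cam2w(i,r["centre"]); print(n,t,round(r["confidence"],2),w.round(0),proj(i,w).round(0))
        except Exception as e: print(n,t,e)
print(arm.read_state()["clock"])
E
```

```text
scene lever 0.89 [ 289. -189.    5.] [220. 283.]
scene lever 0.72 [477. -83.   1.] [287. 305.]
scene lever 0.68 [300. 207.   3.] [331. 239.]
scene lever 0.66 [ 504. -191.    3.] [257. 327.]
scene lever_grip 0.96 [435. -62.  20.] [284. 288.]
scene lever_grip 0.93 [ 530. -227.   25.] [249. 333.]
scene lever_grip 0.74 [335. 226.  24.] [342. 237.]
scene lever_end 0.82 [ 399. -184.   32.] [239. 295.]
scene lever_end 0.81 [378. -35.  35.] [281. 270.]
scene lever_end 0.81 [392. 264.  35.] [363. 238.]
scene lever_end 0.67 [ 573. -288.   33.] [235. 352.]
scene lever_end 0.3 [553. 110. 175.] [361. 240.]
scene seat 0.91 [579. 221. 193.] [399. 225.]
scene closed_mark 0.88 [486. 165. 171.] [360. 224.]
scene half_mark 0.7 [378. -30.  30.] [283. 271.]
scene half_mark 0.63 [552. 112. 175.] [362. 240.]
scene full_mark 0.83 [641. 124. 174.] [388. 255.]
scene bottle_fill 0.87 [591. 225.  18.] [397. 278.]
scene spare 0.89 [ 436. -340.    3.] [192. 337.]
scene pump_a 0.68 [ 675. -192.    1.] [294. 369.]
scene pump_a 0.58 [398. 483.   5.] [411. 224.]
scene carton_a 0.74 [ 652. -433.   -0.] [194. 416.]
sce
[... 726 characters left out ...]
 [ 575. -283.   31.] [446. 208.]
top seat 0.85 [576. 224. 191.] [238. 196.]
top closed_mark 0.65 [484. 168. 171.] [263. 238.]
top closed_mark 0.63 [438. -62.  20.] [360. 260.]
top half_mark 0.84 [555. 111. 172.] [288. 207.]
top half_mark 0.49 [ 676. -191.   -1.] [409. 171.]
top full_mark 0.78 [644. 127. 172.] [282. 168.]
top bottle_fill 0.44 [580. 225.  -2.] [251. 205.]
top spare 0.58 [ 435. -341.    1.] [466. 263.]
top pump_a 0.67 [398. 483.   1.] [153. 272.]
top pump_a 0.63 [ 676. -193.   -2.] [409. 171.]
top pump_a 0.49 [582. 224.   0.] [252. 205.]
top carton_a 0.64 [684. -49.   1.] [355. 167.]
top carton_a 0.58 [ 652. -438.   -2.] [501. 182.]
top jar 0.64 [403.  63.   2.] [311. 273.]
1.3
```

Candidates (top view): black lever with square hub (368,245); yellow ones (410,315) and (250,310); pink (412,233); black spare with round hub (468,262). By the description, the black square-hub one at (368,245) is the lever. I'll check it in a close crop.

```bash
cat >> h.py <<'E'
def pose():
    s=arm.read_state(); r=R.from_quat(s["ee_rot"]); x=r.as_matrix()[:,0]
    return s,np.array(s["position"]),r,np.degrees(np.arctan2(x[1],x[0]))
def plan(target,yaw,n,step=50,rstep=8.5):
    """rows to go to TCP target, tool x at world yaw (deg) ; roll + is cw from above"""
    s,p,r,y=pose(); p=p.copy(); M=r.as_matrix(); target=np.array(target,float)
    dyaw=(yaw-y+180)%360-180; rows=[]
    for k in range(n):
        d=(target-p)/(n-k); L=np.linalg.norm(d); d*=min(1,step/max(L,1e-9))
        a=-dyaw/(n-k); a=np.clip(a,-rstep,rstep)
        t=M.T@d; rows+=[*(t/1000).round(4),round(a,2)]
        p=p+d; M=M@R.from_euler('z',a,degrees=True).as_matrix(); dyaw+=a
    print("from",s["position"].round(1),"yaw",round(y,2),"left",(target-p).round(1),round(dyaw,1))
    for k in range(0,n,5): print([float(v) for v in rows[4*k:4*k+20]])
E
python3 - <<'E'
from h import *
a=cv2.imread("pics/top0.png")[215:300,330:490]; cv2.imwrite("pics/crop0.png",cv2.resize(a,None,fx=5,fy=5,interpolation=cv2.INTER_CUBIC))
plan([440,-65,230],153,15)
print(arm.camera_info("wrist"))
E
```

```text
from [ 179.2 -598.7  231.3] yaw -163.34 left [0. 0. 0.] 0.0
[-0.0269, 0.0291, 0.0001, 2.91, -0.0253, 0.0304, 0.0001, 2.91, -0.0238, 0.0317, 0.0001, 2.91, -0.0221, 0.0328, 0.0001, 2.91, -0.0204, 0.0339, 0.0001, 2.91]
[-0.0187, 0.0349, 0.0001, 2.91, -0.0169, 0.0358, 0.0001, 2.91, -0.015, 0.0366, 0.0001, 2.91, -0.0132, 0.0374, 0.0001, 2.91, -0.0113, 0.038, 0.0001, 2.91]
[-0.0093, 0.0385, 0.0001, 2.91, -0.0073, 0.0389, 0.0001, 2.91, -0.0054, 0.0392, 0.0001, 2.91, -0.0034, 0.0395, 0.0001, 2.91, -0.0013, 0.0396, 0.0001, 2.91]
{'camera_matrix': array([[382.1440365 ,   0.        , 320.57272268],
       [  0.        , 382.1440365 , 238.03347606],
       [  0.        ,   0.        ,   1.        ]]), 'k1': -0.08091027668319162, 'world_from_camera': array([[-2.88299068e-01,  9.21797118e-01,  2.59178936e-01,
         1.12689272e+02],
       [ 9.57540413e-01,  2.77555649e-01,  7.79693426e-02,
        -6.18404043e+02],
       [-6.46625855e-05,  2.70652794e-01, -9.62677028e-01,
         3.73526402e+02],
       [ 0.00000000e+00,  0.00000000e+00,  0.00000000e+00,
         1.00000000e+00]])}
```

View pics/crop0.png

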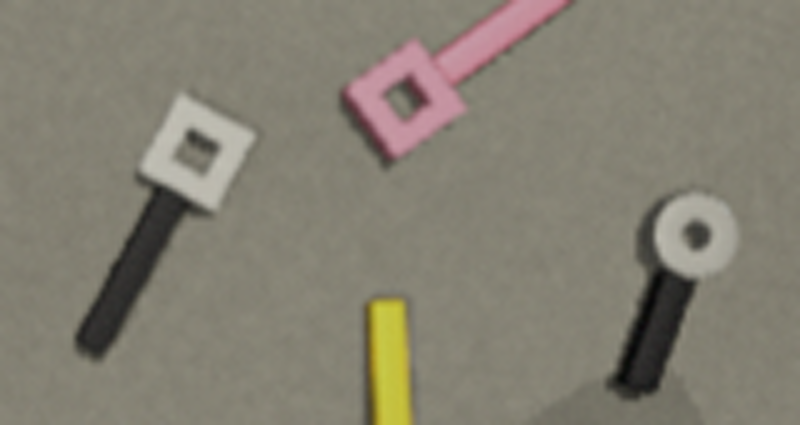

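The crop confirms it: the left object has a square steel hub with a square hole and a black arm, and the right one is the spare with the round hub. Moving above it.

arm_command(commands=[-0.027, 0.029, 0, 3, -0.025, 0.03, 0, 3, -0.024, 0.032, 0, 3, -0.022, 0.033, 0, 3, -0.02, 0.034, 0, 3], jaw=1)

```text
clock: 1.8
position: [267.9, -420.0, 229.5]
ee_rot: [-0.005, 1.0, -0.0, -0.0]
contact_force: [-0.1, -0.6, 0.3]
gripper_width: 85.3
```

arm_command(commands=[-0.019, 0.035, 0, 3, -0.017, 0.036, 0, 3, -0.015, 0.037, 0, 3, -0.013, 0.037, 0, 3, -0.011, 0.038, 0, 3])

```text
clock: 2.3
position: [363.3, -237.6, 230.8]
ee_rot: [0.131, 0.991, -0.001, 0.002]
contact_force: [0.8, -1.0, -0.1]
gripper_width: 85.5
```

Run:
```python
from h import *
print(pose()[0]["clock"],pose()[0]["joints"])
plan([440,-65,230],153,10)
```

```text
2.3 [-0.200762    0.05119599 -0.43345615  0.00205785 -1.0824729  -1.63446998]
from [ 363.3 -237.6  230.8] yaw 164.9 left [0. 0. 0.] 0.0
[-0.0029, 0.0187, 0.0001, 1.19, -0.0025, 0.0187, 0.0001, 1.19, -0.0021, 0.0188, 0.0001, 1.19, -0.0017, 0.0188, 0.0001, 1.19, -0.0014, 0.0188, 0.0001, 1.19]
[-0.001, 0.0189, 0.0001, 1.19, -0.0006, 0.0189, 0.0001, 1.19, -0.0002, 0.0189, 0.0001, 1.19, 0.0002, 0.0189, 0.0001, 1.19, 0.0006, 0.0189, 0.0001, 1.19]
```

arm_command(commands=[-0.005, 0.037, 0, 2.5, -0.004, 0.037, 0, 2.5, -0.002, 0.037, 0, 2.5, 0, 0.038, 0, 2.5, 0.001, 0.037, 0, 2])

```text
clock: 2.8
position: [439.8, -58.3, 232.9]
ee_rot: [0.238, 0.971, -0.0, 0.005]
contact_force: [1.2, -0.4, 0.3]
gripper_width: 85.0
```

```bash
cat > look.py <<'E'
from h import *
import sys
def look(tag,names):
    s,p,r,y=pose(); i=arm.camera_info("wrist"); im=arm.get_image("wrist"); cv2.imwrite(f"pics/{tag}.png",im[:,:,::-1])
    print(s["clock"],p.round(1),round(y,2),s["contact_force"].round(1),s["gripper_width"])
    for t in names:
        for q in arm.place_of("wrist",t):
            w=cam2w(i,q["centre"]); print(t,round(q["confidence"],2),w.round(1),proj(i,w).round(0))
    return i
if __name__=="__main__": look(sys.argv[1],sys.argv[2:])
E
python3 look.py w1 lever lever_grip lever_end
```

```text
2.8 [439.8 -58.3 232.9] 152.46 [ 1.2 -0.4  0.3] 84.97565912403944
lever 0.82 [ 282.3 -184.4   -1.8] [129. 118.]
lever 0.69 [ 506.7 -188.7   -3.6] [243. 308.]
lever 0.6 [474.9 -83.1  -2.5] [315. 241.]
lever_grip 0.87 [ 535.9 -225.4   18.8] [224. 353.]
lever_grip 0.66 [ 334.2 -189.    15.6] [147. 170.]
lever_grip 0.64 [433.  -63.1  16.7] [313. 200.]
lever_end 0.97 [ 578.6 -281.9   28.2] [200. 407.]
lever_end 0.76 [372.7 -26.5  32.6] [317. 123.]
lever_end 0.68 [ 401.3 -183.4   32.1] [183. 232.]
```

View pics/w1.png

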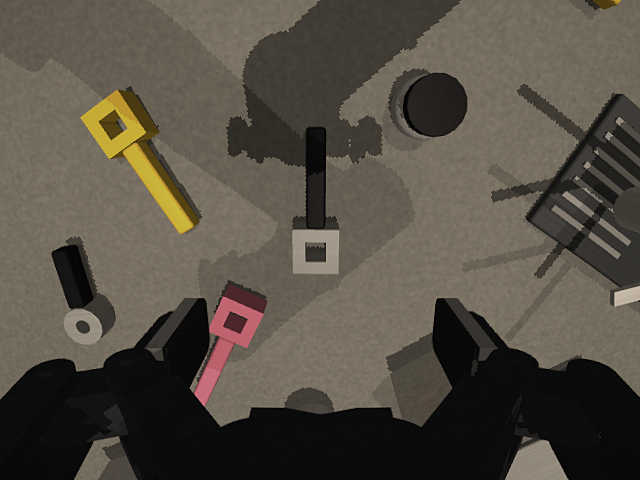

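Wrist view: the square-hub black lever is at hub top centre (316,251), arm end (316,127); the fingers stand over its +y side. Locating it by pixels.

Run:
```python
from h import *
i=arm.camera_info("wrist"); 
im=cv2.imread("pics/w1.png"); g=cv2.cvtColor(im,cv2.COLOR_BGR2GRAY)
m=((g>130)).astype(np.uint8); m[:, :280]=0;m[:,350:]=0;m[:220]=0;m[280:]=0
c=max(cv2.findContours(m,cv2.RETR_EXTERNAL,cv2.CHAIN_APPROX_NONE)[0],key=cv2.contourArea)
W=np.array([atz(i,q[0],30)[:2] for q in c],np.float32); rr=cv2.minAreaRect(W); print("hub",rr)
d=((g<45)).astype(np.uint8); d[:, :300]=0;d[:,332:]=0;d[:115]=0;d[225:]=0
c=max(cv2.findContours(d,cv2.RETR_EXTERNAL,cv2.CHAIN_APPROX_NONE)[0],key=cv2.contourArea)
print(cv2.boundingRect(c)); W=np.array([atz(i,q[0],30)[:2] for q in c],np.float32); print("arm",cv2.minAreaRect(W))
it=arm.camera_info("top"); t=cv2.imread("pics/top0.png"); g=cv2.cvtColor(t,cv2.COLOR_BGR2GRAY)
m=(g>150).astype(np.uint8); m2=np.zeros_like(m); m2[230:262,352:384]=m[230:262,352:384]
c=max(cv2.findContours(m2,cv2.RETR_EXTERNAL,cv2.CHAIN_APPROX_NONE)[0],key=cv2.contourArea)
W=np.array([atz(it,q[0],30)[:2] for q in c],np.float32); print("hub top",cv2.minAreaRect(W))
print(atz(i,(316,127),30),atz(it,(349,283.5),30))
```

```text
hub ((475.27008056640625, -83.65185546875), (43.550086975097656, 42.884857177734375), 62.7361946105957)
(300, 126, 32, 99)
arm ((412.4342346191406, -51.46932601928711), (24.304410934448242, 87.92819213867188), 66.8965072631836)
hub top ((477.863525390625, -84.74932861328125), (44.75669479370117, 43.94820022583008), 62.34075927734375)
[374.23213407 -30.32389462  30.        ] [378.51024238 -34.57812419  30.        ]
```

Run:
```python
from h import *
plan([435.5,-63,60],152.6,5)
```

```text
from [439.5 -59.3 232.4] yaw 152.65 left [0. 0. 0.] 0.0
[0.0006, -0.001, 0.0345, 0.01, 0.0006, -0.001, 0.0345, 0.01, 0.0006, -0.001, 0.0345, 0.01, 0.0006, -0.001, 0.0345, 0.01, 0.0006, -0.001, 0.0345, 0.01]
```

arm_command(commands=[0.0006, -0.001, 0.028, 0, 0.0006, -0.001, 0.028, 0, 0.0006, -0.001, 0.028, 0, 0.0006, -0.001, 0.028, 0, 0, 0, 0, 0])

```text
clock: 3.5
position: [435.6, -66.8, 119.2]
ee_rot: [0.239, 0.971, 0.0, 0.006]
contact_force: [0.0, 0.3, 0.5]
gripper_width: 84.9
```

Run:
```python
from h import *
from look import look
i=look("w2",["lever"])
im=cv2.imread("pics/w2.png"); g=cv2.cvtColor(im,cv2.COLOR_BGR2GRAY)
u,v=proj(i,[475.5,-83,30]); print(u,v)
m=np.zeros_like(g); a,b=int(v),int(u); m[a-60:a+60,b-60:b+60]=(g>130)[a-60:a+60,b-60:b+60]
c=max(cv2.findContours(m,cv2.RETR_EXTERNAL,cv2.CHAIN_APPROX_NONE)[0],key=cv2.contourArea)
W=np.array([atz(i,q[0],30)[:2] for q in c],np.float32); print("hub",cv2.minAreaRect(W),cv2.boundingRect(c))
```

```text
3.5 [435.6 -66.8 119.2] 152.3 [0.  0.3 0.5] 84.8796606477627
lever 0.88 [475.  -86.1  -3.4] [322. 286.]
lever 0.8 [ 506.1 -192.3    1. ] [223. 375.]
lever 0.63 [ 285.6 -184.4    1.4] [ 64. 120.]
326.75569136387685 304.4121081294612
hub ((476.0192565917969, -82.75614929199219), (44.14134216308594, 44.13840866088867), 62.294837951660156) (294, 274, 68, 61)
```

View pics/w2.png

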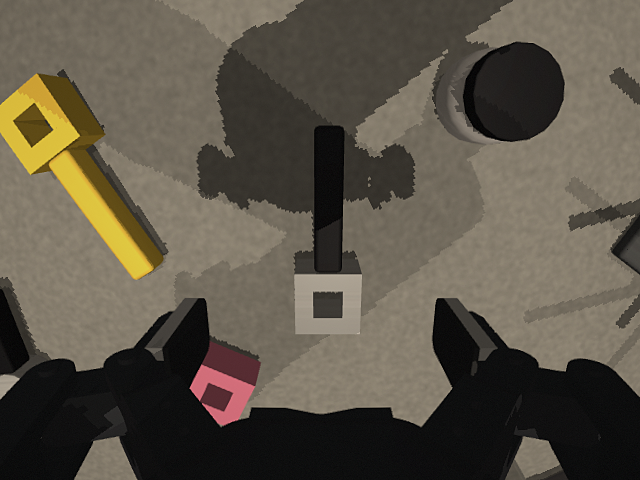

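Wrist view: hub top centre at (327,304), arm straight up to (329,127); the lever is in line with the tool. Descending to grip.

Run:
```python
from h import *
plan([436.2,-62.1,5],152.3,5)
```

```text
from [438.8 -66.2 122.6] yaw 152.39 left [0. 0. 0.] 0.0
[0.0013, 0.0003, 0.0235, 0.02, 0.0013, 0.0003, 0.0235, 0.02, 0.0013, 0.0003, 0.0235, 0.02, 0.0013, 0.0003, 0.0235, 0.02, 0.0013, 0.0003, 0.0235, 0.02]
```

```bash
cat > hub.py <<'E'
from h import *
def hub(tag,guess,z=30,th=130):
    i=arm.camera_info("wrist"); s,p,r,y=pose(); im=arm.get_image("wrist"); cv2.imwrite(f"pics/{tag}.png",im[:,:,::-1])
    g=cv2.cvtColor(im,cv2.COLOR_RGB2GRAY)
    u,v=proj(i,[*guess,z]); m=np.zeros_like(g); a,b=int(v),int(u); m[max(a-60,0):a+60,b-60:b+60]=(g>th)[max(a-60,0):a+60,b-60:b+60]
    c=max(cv2.findContours(m,cv2.RETR_EXTERNAL,cv2.CHAIN_APPROX_NONE)[0],key=cv2.contourArea)
    W=np.array([atz(i,q[0],z)[:2] for q in c],np.float32); print(p.round(1),round(y,1),"hub",cv2.minAreaRect(W),cv2.boundingRect(c))
E
python3 - <<'E'
from hub import *
for k in range(3): hub("w3%d"%k,(476,-83))
s,p,r,y=pose(); print(p,r.as_matrix()[:,2]); plan([436.2,-62.1,5],152.3,5)
E
```

```text
[438.8 -66.2 122.6] 152.4 hub ((476.4547119140625, -82.97126770019531), (43.96651840209961, 44.467041015625), 62.163902282714844) (291, 268, 67, 61)
[439.7 -65.8 123.4] 152.4 hub ((475.91900634765625, -82.67683410644531), (44.057037353515625, 43.73337936401367), 62.280330657958984) (289, 266, 68, 60)
[440.1 -65.6 123.7] 152.4 hub ((475.9539794921875, -82.71285247802734), (43.95355987548828, 43.03795623779297), 62.202247619628906) (289, 266, 67, 59)
[440.13037536 -65.36386676 123.77658093] [ 2.45550227e-02 -9.58722222e-04 -9.99698020e-01]
from [440.1 -65.4 123.8] yaw 152.43 left [0. 0. 0.] 0.0
[0.0015, -0.0, 0.0237, 0.03, 0.0015, -0.0, 0.0237, 0.03, 0.0015, -0.0, 0.0237, 0.03, 0.0015, -0.0, 0.0237, 0.03, 0.0015, -0.0, 0.0237, 0.03]
```

arm_command(commands=[0.0015, 0, 0.018, 0, 0.0015, 0, 0.018, 0, 0.0015, 0, 0.018, 0, 0.0015, 0, 0.018, 0, 0.0015, 0, 0.016, 0])

```text
clock: 4.25
position: [445.2, -60.4, 42.8]
ee_rot: [0.237, 0.971, 0.008, 0.024]
contact_force: [-0.7, 0.3, -0.1]
gripper_width: 85.4
```

Run:
```python
from h import *
arm.get_image("top");arm.get_image("top")
s,p,r,y=pose(); print(p,r.as_matrix()[:,2]); plan([436.2,-62.1,5],152.3,5)
```

```text
[443.60384241 -60.67213542  41.66484092] [ 0.04482182  0.00246167 -0.99899196]
from [443.6 -60.7  41.7] yaw 152.5 left [0. 0. 0.] 0.0
[0.0015, -0.0011, 0.0073, 0.04, 0.0015, -0.0011, 0.0073, 0.04, 0.0015, -0.0011, 0.0073, 0.04, 0.0015, -0.0011, 0.0073, 0.04, 0.0015, -0.0011, 0.0073, 0.04]
```

The tool has picked up a tilt of about 0.045 rad from continuous downward motion. I'll check whether going up reverses it before gripping.

arm_command(commands=[0.0, 0, -0.018, 0, 0.0, 0, -0.018, 0, 0.0, 0, -0.018, 0, 0.0, 0, -0.018, 0, 0, 0, -0.018, 0])

```text
clock: 4.85
position: [441.5, -60.7, 139.9]
ee_rot: [0.237, 0.971, 0.007, 0.024]
contact_force: [0.8, 0.7, -0.1]
gripper_width: 85.3
```

```bash
cat > st.py <<'E'
from h import *
import sys
if len(sys.argv)>1:
    for k in range(int(sys.argv[1])): arm.get_image("top")
s,p,r,y=pose(); print(round(s["clock"],2),p.round(1),r.as_matrix()[:,2].round(4),"yaw",round(y,2),s["contact_force"].round(1),s["wrist_torque"].round(2),round(s["gripper_width"],1),s["joints"].round(3))
E
python3 st.py; python3 st.py 3
```

```text
4.85 [441.5 -60.7 139.9] [ 0.0497  0.0027 -0.9988] yaw 152.58 [ 0.8  0.7 -0.1] [0.05 0.09 0.  ] 85.3 [ 0.236  0.154 -0.582  0.013 -0.786 -2.294]
5.0 [442.3 -60.5 139.9] [ 0.0528  0.0035 -0.9986] yaw 152.57 [-0.4  0.1 -0.2] [0.01 0.12 0.04] 85.7 [ 0.237  0.153 -0.583  0.013 -0.783 -2.294]
```

arm_command(commands=[0.0, 0, 0, 0, 0.0, 0, 0, 0, 0.0, 0, 0, 0, 0.0, 0, 0, 0, 0, 0, 0, 0])

```text
clock: 5.5
position: [441.1, -60.7, 139.0]
ee_rot: [0.237, 0.971, 0.007, 0.024]
contact_force: [-0.3, -0.9, 0.7]
gripper_width: 85.1
```

```bash
python3 st.py; python3 st.py 2
```

```text
5.5 [441.1 -60.7 139. ] [ 0.0497  0.0032 -0.9988] yaw 152.55 [-0.3 -0.9  0.7] [ 0.02  0.1  -0.02] 85.1 [ 0.236  0.154 -0.584  0.012 -0.783 -2.294]
5.6 [441.1 -60.7 139.1] [ 0.0499  0.0032 -0.9987] yaw 152.55 [-0.1  1.   0. ] [0.07 0.05 0.01] 85.7 [ 0.236  0.154 -0.584  0.012 -0.783 -2.294]
```

arm_command(commands=[0.0, 0, -0.03, 0, 0.0, 0, -0.03, 0, 0.0, 0, -0.03, 0, 0.0, 0, 0, 0, 0, 0, 0, 0])

```text
clock: 6.1
position: [435.7, -61.2, 230.5]
ee_rot: [0.237, 0.971, 0.006, 0.022]
contact_force: [0.4, 0.2, -0.3]
gripper_width: 85.7
```

```bash
python3 st.py; python3 st.py 2
```

```text
6.1 [435.7 -61.2 230.5] [ 0.0449  0.0022 -0.999 ] yaw 152.54 [ 0.4  0.2 -0.3] [-0.01  0.13 -0.02] 85.7 [ 0.238  0.04  -0.449  0.01  -1.037 -2.293]
6.2 [435.7 -61.3 230.1] [ 0.0441  0.0015 -0.999 ] yaw 152.56 [ 0.8 -0.9 -0. ] [-0.02  0.09 -0.02] 85.7 [ 0.238  0.041 -0.45   0.01  -1.036 -2.293]
```

arm_command(commands=[-0.0226, 0.0197, 0, 0, -0.0226, 0.0197, 0, 0, -0.0226, 0.0197, 0, 0, 0, 0, 0, 0, 0, 0, 0, 0])

```text
clock: 6.7
position: [522.5, -40.0, 227.4]
ee_rot: [0.237, 0.971, 0.004, 0.015]
contact_force: [0.2, -0.1, 0.7]
gripper_width: 85.2
```

```bash
python3 st.py 2
```

```text
6.8 [522.1 -40.2 227.8] [ 3.250e-02 -2.000e-04 -9.995e-01] yaw 152.53 [-0.2  0.4 -0.4] [ 0.    0.14 -0.02] 85.5 [ 0.238  0.199 -0.269  0.009 -1.071 -2.292]
```

arm_command(commands=[0.0226, -0.0197, 0, 0, 0.0226, -0.0197, 0, 0, 0.0226, -0.0197, 0, 0, 0, 0, 0, 0, 0, 0, 0, 0])

```text
clock: 7.3
position: [427.5, -63.2, 223.6]
ee_rot: [0.238, 0.971, 0.003, 0.015]
contact_force: [-0.1, -0.0, 1.2]
gripper_width: 85.3
```

```bash
python3 st.py 2
```

```text
7.4 [428.1 -62.9 223.4] [ 2.970e-02 -5.000e-04 -9.996e-01] yaw 152.5 [-0.6  0.3  0.8] [0.03 0.09 0.03] 85.7 [ 0.238  0.042 -0.466  0.009 -1.034 -2.293]
```

arm_command(commands=[-0.0226, 0.0197, 0, 0, -0.0226, 0.0197, 0, 0, -0.0226, 0.0197, 0, 0, 0, 0, 0, 0, 0, 0, 0, 0])

```text
clock: 7.9
position: [521.3, -40.4, 225.3]
ee_rot: [0.237, 0.971, 0.003, 0.015]
contact_force: [-1.0, -0.0, 0.6]
gripper_width: 85.6
```

arm_command(commands=[0.0226, -0.0197, 0, 0, 0.0226, -0.0197, 0, 0, 0.0226, -0.0197, 0, 0, 0, 0, 0, 0, 0, 0, 0, 0])

```text
clock: 8.4
position: [429.6, -62.6, 220.8]
ee_rot: [0.237, 0.971, 0.003, 0.013]
contact_force: [0.7, 0.1, 0.5]
gripper_width: 85.3
```

```bash
python3 st.py 2
```

```text
8.5 [430.1 -62.4 220.6] [ 0.0266 -0.0013 -0.9996] yaw 152.52 [ 0.5  0.1 -0.3] [-0.02  0.06  0.01] 85.3 [ 0.238  0.049 -0.466  0.009 -1.03  -2.293]
```

arm_command(commands=[0, 0, 0, 0, 0, 0, 0, 0, 0, 0, 0, 0, 0, 0, 0, 0, 0, 0, 0.05, 0])

```text
clock: 9.0
position: [439.3, -61.2, 175.5]
ee_rot: [0.236, 0.971, 0.005, 0.021]
contact_force: [1.7, 1.6, -1.4]
gripper_width: 85.6
```

```bash
python3 st.py 2; python3 st.py 2
```

```text
9.1 [429.4 -62.3 165.8] [ 0.0142 -0.0025 -0.9999] yaw 152.46 [-2.1 -0.4 -1.2] [-0.01  0.17 -0.  ] 85.4 [ 0.237  0.116 -0.546  0.007 -0.896 -2.293]
9.2 [433.5 -62.2 170.6] [ 0.0246 -0.0028 -0.9997] yaw 152.59 [-0.4  0.5  0.6] [ 0.01 -0.04  0.02] 85.3 [ 0.237  0.112 -0.538  0.011 -0.898 -2.293]
```

arm_command(commands=[0, 0, 0, 0, 0, 0, 0, 0, 0, 0, 0, 0, 0, 0, 0, 0, 0, 0, 0.045, 0])

```text
clock: 9.7
position: [444.7, -61.0, 136.7]
ee_rot: [0.235, 0.972, 0.006, 0.025]
contact_force: [1.4, 0.9, -1.3]
gripper_width: 85.4
```

```bash
python3 st.py 2
```

```text
9.8 [435.8 -62.2 128.2] [ 0.0269 -0.0027 -0.9996] yaw 152.58 [-1.8 -0.5 -0.4] [ 0.    0.2  -0.05] 85.5 [ 0.236  0.172 -0.596  0.013 -0.778 -2.294]
```

arm_command(commands=[0, 0, 0, 0, 0, 0, 0, 0, 0, 0, 0, 0, 0, 0, 0, 0, 0, 0, 0.04, 0])

```text
clock: 10.3
position: [444.8, -61.4, 97.0]
ee_rot: [0.235, 0.972, 0.005, 0.023]
contact_force: [0.9, 1.4, -0.7]
gripper_width: 86.2
```

```bash
python3 st.py 2
```

```text
10.4 [436.8 -62.7  89.9] [ 0.0251 -0.0039 -0.9997] yaw 152.61 [-1.2 -0.8 -0.1] [-0.02  0.2  -0.05] 85.5 [ 0.235  0.235 -0.642  0.015 -0.671 -2.296]
```

Run:
```python
from hub import *
arm.get_image("top");arm.get_image("top");hub("w5",(476,-83))
s,p,r,y=pose(); print(p,r.as_matrix()[:,2]); plan([435.7,-62.1,45],152.3,1);plan([435.7,-62.1,5],152.3,2)
```

```text
[439.4 -62.4  92.7] 152.7 hub ((488.7103271484375, -80.6917495727539), (59.516380310058594, 64.65983581542969), 62.545249938964844) (280, 287, 97, 93)
[440.15850249 -62.2528434   93.35452339] [ 0.03346034 -0.00328655 -0.99943464]
from [440.2 -62.3  93.4] yaw 152.7 left [0. 0. 0.] 0.0
[0.0055, -0.0025, 0.0482, 0.4]
from [440.2 -62.3  93.4] yaw 152.7 left [0. 0. 0.] 0.0
[0.0034, -0.0015, 0.0441, 0.2, 0.0034, -0.0015, 0.0441, 0.2]
```

arm_command(commands=[0, 0, 0, 0, 0, 0, 0, 0, 0, 0, 0, 0, 0, 0, 0, 0, 0.0055, -0.0025, 0.048, 0.4])

```text
clock: 11.05
position: [445.3, -60.4, 54.0]
ee_rot: [0.238, 0.971, 0.007, 0.028]
contact_force: [1.4, 0.2, -1.5]
gripper_width: 85.8
```

```bash
python3 st.py 5;  python3 - <<'E'
from h import *
plan([436,-62.1,5],152.3,1)
E
```

```text
11.3 [439.5 -61.6  50.2] [ 0.0423 -0.0023 -0.9991] yaw 152.39 [ 1.1 -0.6  0.4] [ 0.02  0.06 -0.04] 85.5 [ 0.238  0.303 -0.694  0.024 -0.533 -2.311]
from [439.5 -61.6  50.2] yaw 152.39 left [0. 0. 0.] 0.0
[0.0046, -0.0029, 0.045, 0.09]
```

arm_command(commands=[0, 0, 0, 0, 0, 0, 0, 0, 0, 0, 0, 0, 0.0025, -0.0015, 0.022, 0, 0.0025, -0.0015, 0.018, 0])

```text
clock: 11.8
position: [443.1, -60.5, 17.5]
ee_rot: [0.237, 0.971, 0.008, 0.031]
contact_force: [0.8, -0.3, 0.1]
gripper_width: 85.0
```

```bash
python3 st.py 5;  python3 - <<'E'
from h import *
plan([436,-62.1,5],152.3,1)
E
```

```text
12.05 [443.2 -60.6  17.9] [ 0.0619  0.0011 -0.9981] yaw 152.49 [ 0.5 -0.9  0. ] [ 0.01  0.08 -0.  ] 85.4 [ 0.239  0.365 -0.734  0.034 -0.412 -2.32 ]
from [443.2 -60.6  17.9] yaw 152.49 left [0. 0. 0.] 0.0
[0.0063, -0.005, 0.0124, 0.19]
```

arm_command(commands=[0, 0, 0, 0, 0, 0, 0, 0, 0, 0, 0, 0, 0, 0, -0.04, 0, 0, 0, 0, 0])

```text
clock: 12.55
position: [442.4, -60.3, 60.5]
ee_rot: [0.237, 0.971, 0.008, 0.031]
contact_force: [0.9, 0.4, 0.3]
gripper_width: 85.4
```

```bash
python3 st.py;python3 st.py 1;python3 st.py 1;python3 st.py 1;python3 st.py 1; python3 st.py 1
```

```text
12.55 [442.4 -60.3  60.5] [ 0.0645  0.0013 -0.9979] yaw 152.54 [0.9 0.4 0.3] [0.08 0.   0.06] 85.4 [ 0.24   0.279 -0.694  0.028 -0.535 -2.313]
12.6 [440.5 -60.6  58.4] [ 5.970e-02  9.000e-04 -9.982e-01] yaw 152.47 [-0.6 -1.  -0.7] [0.05 0.23 0.04] 85.2 [ 0.24   0.282 -0.697  0.026 -0.534 -2.313]
12.65 [439.5 -60.8  57.4] [ 5.730e-02  5.000e-04 -9.984e-01] yaw 152.45 [ 0.2 -0.5 -0.5] [ 0.01  0.08 -0.03] 85.5 [ 0.24   0.283 -0.698  0.026 -0.534 -2.313]
12.7 [439.  -60.9  56.7] [ 5.570e-02  1.000e-04 -9.984e-01] yaw 152.46 [ 0.4 -0.2 -0.3] [-0.02  0.13 -0.05] 85.4 [ 0.24   0.285 -0.699  0.026 -0.533 -2.313]
12.75 [438.7 -61.   56.3] [ 5.470e-02 -1.000e-04 -9.985e-01] yaw 152.46 [-0.9  0.9 -0. ] [0.01 0.08 0.01] 85.5 [ 0.24   0.285 -0.699  0.026 -0.533 -2.313]
12.8 [438.7 -61.   56.2] [ 5.420e-02 -3.000e-04 -9.985e-01] yaw 152.47 [ 1.2 -0.1  0.2] [ 0.03  0.11 -0.05] 85.3 [ 0.24   0.286 -0.699  0.026 -0.533 -2.313]
```

Run:
```python
from h import *
plan([436,-62.1,12],152.3,1)
```

```text
from [438.7 -61.   56.2] yaw 152.47 left [0. 0. 0.] 0.0
[0.004, -0.0033, 0.044, 0.17]
```

arm_command(commands=[0, 0, 0, 0, 0, 0, 0, 0, 0, 0, 0, 0, 0, 0, 0, 0, 0.004, -0.0033, 0.044, 0.2])

```text
clock: 13.3
position: [440.4, -61.2, 13.8]
ee_rot: [0.238, 0.971, 0.008, 0.031]
contact_force: [1.0, 1.5, -1.7]
gripper_width: 85.3
```

```bash
python3 st.py 5;  python3 - <<'E'
from h import *
plan([436,-62.1,6],152.3,1)
E
```

```text
13.55 [435.2 -62.4  10.9] [ 0.0506 -0.0014 -0.9987] yaw 152.3 [ 0.4 -0.   0.7] [0.05 0.03 0.01] 85.2 [ 0.239  0.374 -0.75   0.035 -0.398 -2.324]
from [435.2 -62.4  10.9] yaw 152.3 left [0. 0. 0.] 0.0
[-0.0003, 0.0005, 0.005, 0.0]
```

arm_command(commands=[0, 0, 0.005, 0, 0, 0, 0, 0, 0, 0, 0, 0, 0, 0, 0, 0, 0, 0, 0, 0])

```text
clock: 14.05
position: [439.4, -61.5, 11.3]
ee_rot: [0.239, 0.971, 0.008, 0.031]
contact_force: [0.3, -0.3, -0.4]
gripper_width: 85.4
```

arm_command(commands=[0, 0, 0, 0, 0, 0, 0, 0, 0, 0, 0, 0, 0, 0, 0, 0, 0, 0, 0, 0], jaw=0)

```text
clock: 14.55
position: [439.1, -61.6, 11.8]
ee_rot: [0.239, 0.971, 0.008, 0.03]
contact_force: [-1.3, -1.5, 8.7]
gripper_width: 16.6
```

```bash
python3 st.py
```

```text
14.55 [439.1 -61.6  11.8] [ 0.0627  0.001  -0.998 ] yaw 152.34 [-1.3 -1.5  8.7] [-0.79  0.46 -0.23] 16.6 [ 0.239  0.373 -0.75   0.037 -0.386 -2.325]
```

Gripped, but too high (TCP z 11.8). Reopening, going lower and gripping again.

arm_command(commands=[0, 0, 0, 0, 0, 0, 0, 0, 0, 0, 0, 0, 0, 0, 0, 0, 0.002, -0.001, 0.007, 0], jaw=0.6)

```text
clock: 15.05
position: [438.3, -61.4, 4.9]
ee_rot: [0.239, 0.971, 0.009, 0.031]
contact_force: [0.3, -0.5, 0.3]
gripper_width: 51.1
```

```bash
python3 st.py 1;python3 st.py 4
```

```text
15.1 [436.5 -61.7   3.4] [ 6.130e-02  9.000e-04 -9.981e-01] yaw 152.3 [-0.1 -1.  -0.6] [-0.    0.29 -0.02] 51.3 [ 0.24   0.389 -0.763  0.039 -0.359 -2.33 ]
15.3 [437.1 -61.6   4.3] [ 6.210e-02  9.000e-04 -9.981e-01] yaw 152.34 [-0.1  0.3  0.1] [0.01 0.1  0.  ] 51.2 [ 0.24   0.387 -0.761  0.039 -0.362 -2.329]
```

arm_command(commands=[0, 0, 0, 0, 0, 0, 0, 0, 0, 0, 0, 0, 0, 0, 0, 0, 0, 0, 0, 0], jaw=0)

```text
clock: 15.8
position: [437.5, -61.7, 4.8]
ee_rot: [0.239, 0.971, 0.008, 0.03]
contact_force: [0.5, -0.7, -1.0]
gripper_width: 17.2
```

```bash
python3 st.py
```

```text
15.8 [437.5 -61.7   4.8] [ 6.29e-02  9.00e-04 -9.98e-01] yaw 152.34 [ 0.5 -0.7 -1. ] [-0.06  0.12 -0.02] 17.2 [ 0.24   0.387 -0.761  0.04  -0.362 -2.329]
```

arm_command(commands=[0, 0, -0.01, 0, 0, 0, -0.05, 0, 0, 0, -0.05, 0, 0, 0, -0.05, 0, 0, 0, -0.05, 0])

```text
clock: 16.3
position: [417.7, -62.7, 212.1]
ee_rot: [0.24, 0.971, 0.003, 0.018]
contact_force: [1.8, 0.2, -2.0]
gripper_width: 17.0
```

```bash
python3 st.py;python3 st.py 2
python3 - <<'E'
from h import *
plan([540,198,245],212.5,10)
E
```

```text
16.3 [417.7 -62.7 212.1] [ 0.0362 -0.0027 -0.9993] yaw 152.25 [ 1.8  0.2 -2. ] [ 0.08 -0.11  0.04] 17.0 [ 0.248  0.03  -0.512  0.014 -0.995 -2.31 ]
16.4 [422.9 -62.2 217.5] [ 0.0534 -0.001  -0.9986] yaw 152.32 [ 1.6 -0.5 -2.9] [ 0.11  0.02 -0.03] 17.1 [ 0.248  0.025 -0.505  0.017 -0.99  -2.31 ]
from [422.9 -62.2 217.5] yaw 152.32 left [0. 0. 0.] 0.0
[0.0016, 0.0285, -0.0021, -6.02, -0.0014, 0.0286, -0.0021, -6.02, -0.0044, 0.0282, -0.0021, -6.02, -0.0073, 0.0276, -0.0021, -6.02, -0.0102, 0.0267, -0.0021, -6.02]
[-0.0129, 0.0255, -0.0021, -6.02, -0.0155, 0.024, -0.0021, -6.02, -0.018, 0.0222, -0.0021, -6.02, -0.0202, 0.0202, -0.0021, -6.02, -0.0222, 0.018, -0.0021, -6.02]
```

arm_command(commands=[0.0016, 0.0285, -0.006, -6, -0.0014, 0.0286, -0.005, -6, -0.0044, 0.0282, -0.004, -6, -0.0073, 0.0276, -0.004, -6, -0.01, 0.0267, -0.004, -6])

```text
clock: 16.9
position: [474.3, 69.3, 243.0]
ee_rot: [-0.027, 0.999, 0.0, 0.024]
contact_force: [0.4, -0.3, -2.3]
gripper_width: 17.1
```

```bash
python3 st.py 1
python3 - <<'E'
from h import *
plan([540,198,250],212.5,5)
E
```

```text
16.95 [477.2  72.5 243.8] [ 0.0511  0.0036 -0.9987] yaw -176.62 [ 3.   2.7 -0.8] [ 0.33 -0.27  0.  ] 17.1 [ 0.502  0.104 -0.35   0.025 -1.071 -2.025]
from [477.2  72.5 243.8] yaw -176.62 left [0. 0. 0.] 0.0
[-0.0141, 0.0243, -0.0005, -5.82, -0.0165, 0.0228, -0.0005, -5.82, -0.0187, 0.021, -0.0005, -5.82, -0.0207, 0.019, -0.0005, -5.82, -0.0225, 0.0168, -0.0005, -5.82]
```

arm_command(commands=[-0.014, 0.0243, -0.001, -5.8, -0.0165, 0.0228, -0.001, -5.8, -0.0187, 0.021, -0.001, -5.8, -0.0207, 0.019, -0.001, -5.8, -0.0225, 0.0168, -0.001, -5.8])

```text
clock: 17.45
position: [534.5, 200.0, 246.8]
ee_rot: [-0.286, 0.958, -0.005, 0.018]
contact_force: [0.7, -0.5, -2.2]
gripper_width: 17.1
```

```bash
python3 st.py 5; python3 look.py w7 seat lever closed_mark lever_end half_mark full_mark
python3 - <<'E'
from h import *
i=arm.camera_info("top"); im=arm.get_image("top"); cv2.imwrite("pics/top7.png",cv2.resize(im[120:290,150:350,::-1],None,fx=4,fy=3.5))
E
```

```text
17.7 [534.2 198.8 246.9] [ 3.750e-02 -1.000e-04 -9.993e-01] yaw -146.97 [-0.1  0.4 -1.7] [ 0.02  0.15 -0.  ] 16.8 [ 0.653  0.263 -0.14   0.025 -1.138 -1.658]
17.7 [534.2 198.8 246.9] -146.97 [-0.1  0.4 -1.7] 16.768741264969208
seat 0.33 [473.1 160.3 275.8] [320. 124.]
lever 0.98 [567.  221.1 237.4] [321. 373.]
closed_mark 0.71 [569.2 220.5 237.6] [318. 376.]
lever_end 0.71 [392.4 264.1  24.7] [470. 109.]
lever_end 0.55 [473.9 159.6 278.2] [316. 125.]
half_mark 0.56 [549.4 115.7 173.9] [187. 194.]
```

View pics/w7.png

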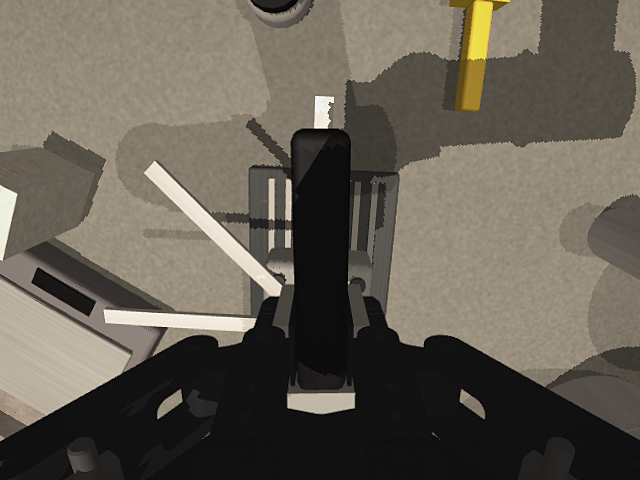

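View pics/top7.png

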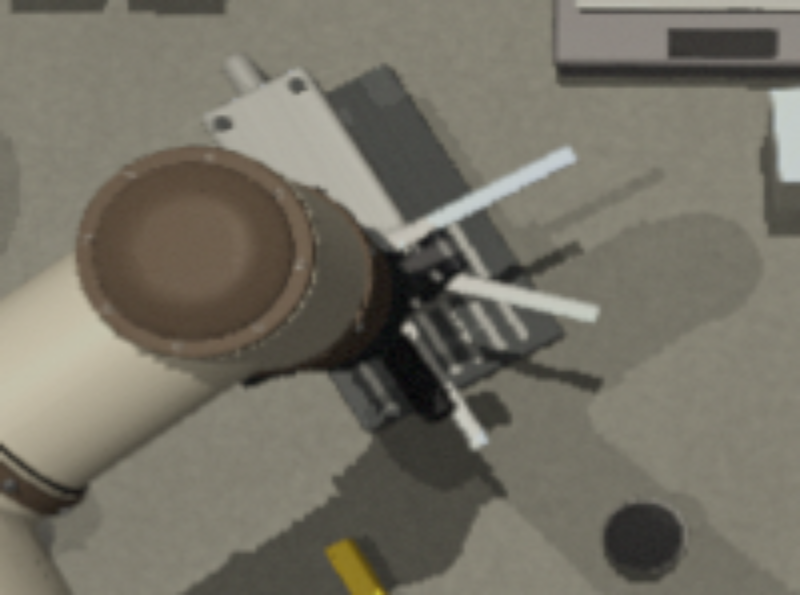

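Wrist view: lever held, arm end at (320,130) with the closed tab's tip right behind it at (324,97); half tab tip (150,168), full tab tip (104,316). Measuring the stem axis from the tab tips in all cameras.

Run:
```python
from h import *
t=cv2.imread("pics/top0.png")[150:260,220:310]; cv2.imwrite("pics/ct.png",cv2.resize(t,None,fx=6,fy=5.4,interpolation=cv2.INTER_CUBIC))
t=cv2.imread("pics/scene0.png")[205:285,340:450]; cv2.imwrite("pics/cs.png",cv2.resize(t,None,fx=7,fy=7,interpolation=cv2.INTER_CUBIC))
t=cv2.imread("pics/w7.png")[85:345,90:350]; cv2.imwrite("pics/cw.png",cv2.resize(t,None,fx=2.3,fy=2.3,interpolation=cv2.INTER_CUBIC))
```

```text
(no output)
```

View pics/ct.png

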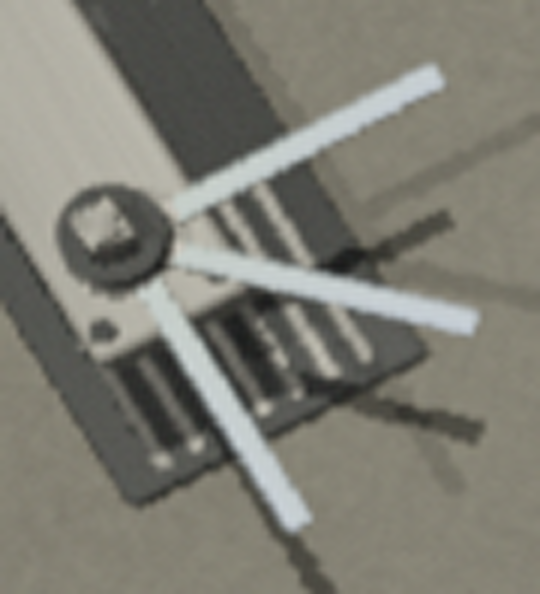

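View pics/cs.png

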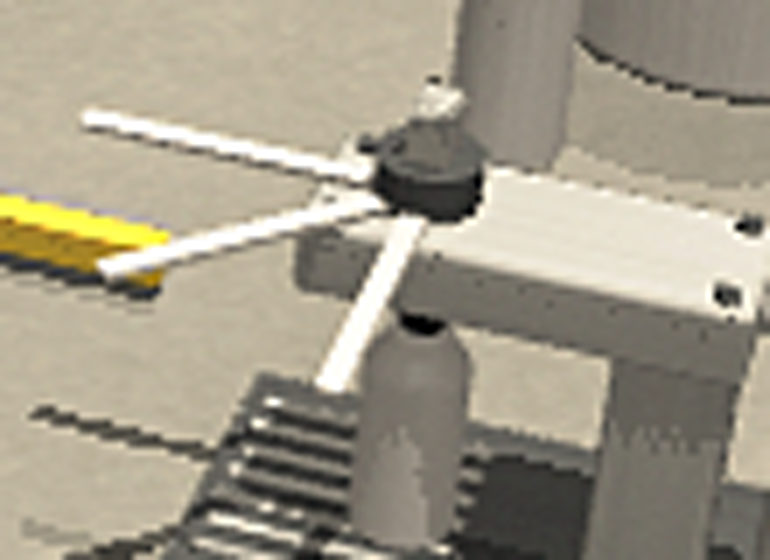

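View pics/cw.png

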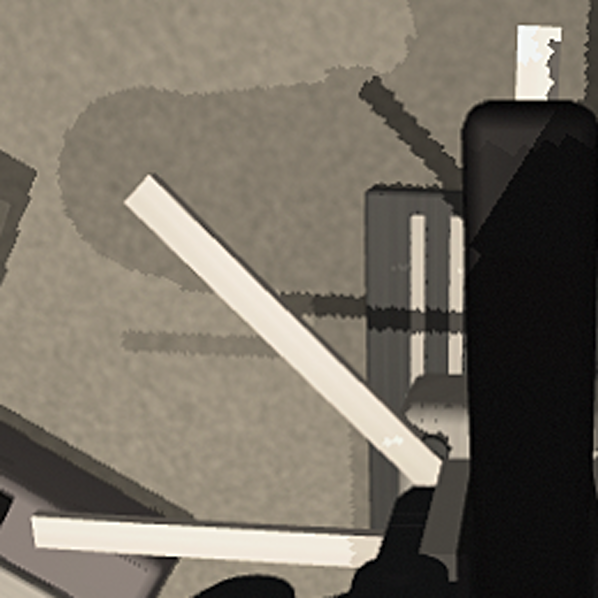

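```bash
cat > fit.py <<'E'
from h import *
from scipy.optimize import least_squares
i0={n:arm.camera_info(n) for n in ["top","scene","wrist"]}
ob={"top":{212.5:0}}
obs={"top":[(269.7,247.0),(299,209.6),(292.8,164.1)],"scene":[(352.1,221.9),(355,243.6),(387.4,260.3)],"wrist":[(324.3,96.3),(150,166.7),(104.3,315.4)]}
for n in obs:
    W=np.array([atz(i0[n],q,172)[:2] for q in obs[n]])
    f=lambda v:np.concatenate([W[k]-(v[:2]+140*np.array([np.cos(v[2]+k*np.pi/4),np.sin(v[2]+k*np.pi/4)])) for k in range(3)])
    r=least_squares(f,[578,222,3.7]); print(n,r.x[:2].round(1),np.degrees(r.x[2]).round(2),r.fun.round(1))
print("stem top",atz(i0["top"],(236.7,191.5),214),atz(i0["scene"],(403.3,218.9),214),"collar",atz(i0["top"],(239.2,193.5),188))
E
python3 fit.py; python3 st.py
```

```text
top [583.3 223.1] 210.65 [ 0.6  0.1  0.6 -0.5 -1.2  0.3]
scene [582.9 226.7] 211.59 [ 1.  -0.3  0.4  0.1 -1.4  0.1]
wrist [583.8 225.3] 210.81 [-0.2 -0.1 -0.1  0.3  0.4 -0.2]
stem top [582.46328595 221.5977123  214.        ] [585.67438073 226.63113986 214.        ] collar [582.08843806 221.03356096 188.        ]
18.1 [535.1 199.1 248.3] [ 0.0403  0.0014 -0.9992] yaw -146.93 [ 0.3  0.2 -3.1] [-0.08  0.17 -0.04] 16.9 [ 0.653  0.262 -0.138  0.026 -1.138 -1.657]
```

Run:
```python
from h import *
plan([545.7,203.0,240],210.9,1)
i=arm.camera_info("wrist")
s,p,r,y=pose()
for z in (270,275,278): print(z,(r.as_matrix().T@(atz(i,(321,129.5),z)-p)).round(1))
```

```text
from [535.1 199.1 248.3] yaw -146.93 left [0. 0. 0.] 0.0
[-0.0107, -0.0024, 0.0087, 2.17]
270 [ 69.8   0.6 -24.2]
275 [ 69.8   0.6 -29.2]
278 [ 69.8   0.6 -32.2]
```

arm_command(commands=[0, 0, 0, 0, 0, 0, 0, 0, 0, 0, 0, 0, 0, 0, 0, 0, -0.0105, -0.0024, 0.005, 2.2])

```text
clock: 18.6
position: [545.0, 202.4, 244.9]
ee_rot: [-0.265, 0.964, -0.004, 0.02]
contact_force: [1.5, 0.7, -1.5]
gripper_width: 17.2
```

```bash
python3 st.py 5
python3 - <<'E'
from h import *
i=arm.camera_info("wrist"); im=arm.get_image("wrist"); cv2.imwrite("pics/w8.png",cv2.resize(im[60:460,60:460,::-1],None,fx=1.5,fy=1.5))
im=arm.get_image("scene"); cv2.imwrite("pics/s8.png",cv2.resize(im[130:330,300:500,::-1],None,fx=3,fy=3,interpolation=cv2.INTER_CUBIC))
E
python3 st.py
```

```text
18.85 [545.1 202.4 243.8] [ 0.04    0.0013 -0.9992] yaw -149.14 [ 0.2  1.1 -2.5] [-0.07  0.18  0.01] 17.1 [ 0.646  0.283 -0.12   0.025 -1.135 -1.689]
18.95 [545.1 202.4 244.1] [ 0.0405  0.0017 -0.9992] yaw -149.15 [ 1.2  0.2 -3.2] [0.   0.16 0.01] 16.8 [ 0.646  0.283 -0.12   0.025 -1.135 -1.689]
```

View pics/w8.png

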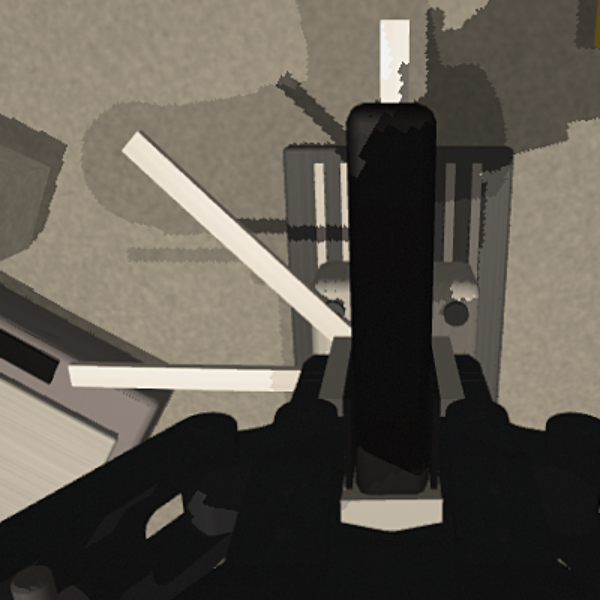

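View pics/s8.png

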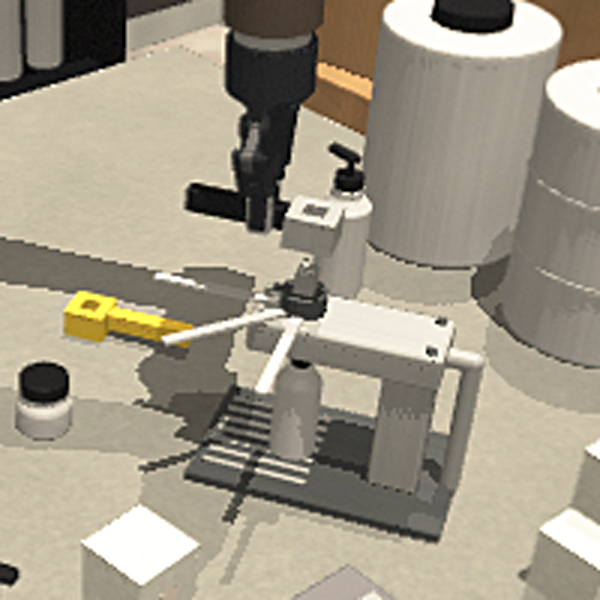

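```bash
sed -i 's/"wrist":\[.*\]}/"wrist":[(323.3,73.3),(146.7,153.7),(106,310.7)]}/' fit.py; python3 fit.py
python3 - <<'E'
from h import *
i=arm.camera_info("scene")
t=cv2.imread("pics/s8.png")
for z in (264,267,270): print(z,atz(i,(405.3,200),z).round(1))
s,p,r,y=pose(); x=r.as_matrix()[:,0]; print("hub pred",(p-44*x).round(1))
u=proj(i,p-44*x+[0,0,24]); print(u,(u-[300,130])*3)
E
```

```text
top [583.3 223.1] 210.65 [ 0.6  0.1  0.6 -0.5 -1.2  0.3]
scene [582.9 226.7] 211.59 [ 1.  -0.3  0.4  0.1 -1.4  0.1]
wrist [582.6 225.2] 210.76 [-0.1 -0.1 -0.3  0.2  0.3 -0.1]
stem top [582.46328595 221.5977123  214.        ] [585.67438073 226.63113986 214.        ] collar [582.08843806 221.03356096 188.        ]
264 [576.8 236.1 264. ]
267 [580.4 232.  267. ]
270 [584.  227.9 270. ]
hub pred [582.8 225.  245.6]
[404.14962006 200.27715177] [312.44886017 210.8314553 ]
```

Run:
```python
from h import *
s,p,r,y=pose()
plan([545.1,202.5,220],210.8,1)
plan([545.1,202.5,206],210.8,1)
```

```text
from [545.1 202.4 244.1] yaw -149.15 left [0. 0. 0.] 0.0
[0.0008, 0.0005, 0.0241, 0.05]
from [545.1 202.4 244.1] yaw -149.15 left [0. 0. 0.] 0.0
[0.0013, 0.0008, 0.038, 0.05]
```

arm_command(commands=[0, 0, 0, 0, 0, 0, 0, 0, 0, 0, 0, 0, 0, 0, 0, 0, 0.0008, 0.0005, 0.026, 0])

```text
clock: 19.45
position: [547.3, 203.6, 222.7]
ee_rot: [-0.267, 0.963, -0.003, 0.025]
contact_force: [0.5, 1.0, -1.6]
gripper_width: 17.1
```

```bash
python3 st.py 5
python3 - <<'E'
from h import *
plan([545.1,202.5,210],210.8,1)
im=arm.get_image("scene"); cv2.imwrite("pics/s9.png",cv2.resize(im[160:280,350:470,::-1],None,fx=5,fy=5,interpolation=cv2.INTER_CUBIC))
E
```

```text
19.7 [545.1 202.4 219.5] [ 0.042   0.0019 -0.9991] yaw -149.08 [-0.5 -0.7 -2. ] [-0.01  0.13  0.04] 17.1 [ 0.646  0.3   -0.16   0.027 -1.076 -1.69 ]
from [545.1 202.4 219.5] yaw -149.08 left [0. 0. 0.] 0.0
[0.0003, 0.0003, 0.0095, 0.12]
```

View pics/s9.png

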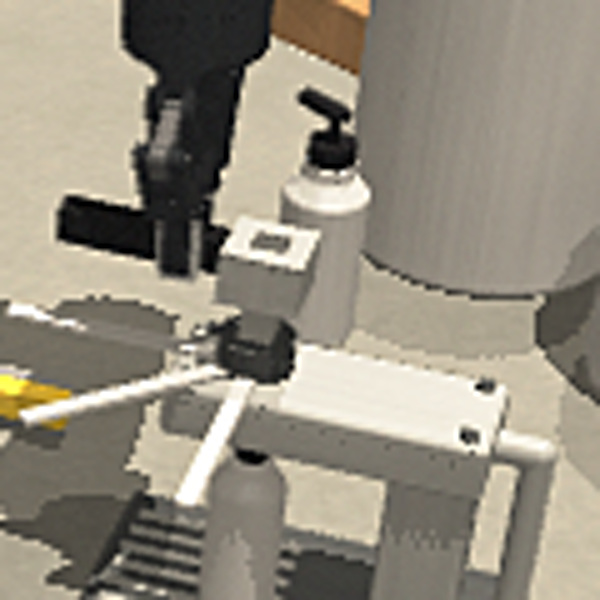

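Run:
```python
from h import *
i=arm.camera_info("scene")
for x,y in ((582.7,225.1),(585.7,226.6)):
  for z in (188,214,244): print((x,y,z),proj(i,[x,y,z]).round(1), ((proj(i,[x,y,z])-[350,160])*5).round(0))
```

```text
(582.7, 225.1, 188) [401.2 226.9] [256. 334.]
(582.7, 225.1, 214) [402.1 218.6] [260. 293.]
(582.7, 225.1, 244) [403.2 208.8] [266. 244.]
(585.7, 226.6, 188) [402.4 227.2] [262. 336.]
(585.7, 226.6, 214) [403.3 218.9] [266. 295.]
(585.7, 226.6, 244) [404.4 209.1] [272. 246.]
```

Scene view: the hub's hole at crop (271,242) lies on the projected stem axis. Going down in steps, watching the force.

arm_command(commands=[0, 0, 0, 0, 0, 0, 0, 0, 0, 0, 0, 0, 0, 0, 0, 0, 0.0003, 0.0003, 0.01, 0])

```text
clock: 20.25
position: [546.7, 203.0, 214.7]
ee_rot: [-0.267, 0.963, -0.004, 0.024]
contact_force: [-10.2, -5.4, 16.0]
gripper_width: 17.0
```

```bash
python3 st.py 3
python3 - <<'E'
from h import *
plan([545.1,202.5,200],210.8,1)
E
```

```text
20.4 [545.4 202.6 211.7] [ 0.0439  0.0033 -0.999 ] yaw -149.09 [-1.5 -0.9 -1.1] [-0.33  0.67  0.01] 17.0 [ 0.646  0.305 -0.173  0.027 -1.055 -1.691]
from [545.4 202.6 211.7] yaw -149.09 left [0. 0. 0.] 0.0
[0.0007, 0.0003, 0.0116, 0.11]
```

arm_command(commands=[0, 0, 0, 0, 0, 0, 0, 0, 0, 0, 0, 0, 0, 0, 0, 0, 0.0003, 0, 0.006, 0])

```text
clock: 20.9
position: [545.3, 202.4, 205.0]
ee_rot: [-0.266, 0.964, -0.004, 0.021]
contact_force: [-1.9, -1.2, -1.1]
gripper_width: 17.0
```

```bash
python3 st.py 4
```

```text
21.1 [545.2 202.5 203.9] [ 0.0424  0.0026 -0.9991] yaw -149.1 [-1.4 -1.4 -2.4] [-0.14  0.34  0.04] 17.3 [ 0.646  0.312 -0.183  0.027 -1.04  -1.691]
```

arm_command(commands=[0, 0, 0, 0, 0, 0, 0, 0, 0, 0, 0, 0, 0, 0, 0, 0, 0.0003, 0, 0.006, 0])

```text
clock: 21.6
position: [545.3, 202.2, 198.6]
ee_rot: [-0.266, 0.964, -0.004, 0.021]
contact_force: [-1.4, -0.8, -0.3]
gripper_width: 16.8
```

```bash
python3 st.py 4
```

```text
21.8 [545.2 202.4 197.4] [ 0.0418  0.0023 -0.9991] yaw -149.1 [-1.  -0.2 -2.1] [-0.13  0.4   0.05] 16.7 [ 0.646  0.318 -0.193  0.027 -1.026 -1.692]
```

arm_command(commands=[0, 0, 0, 0, 0, 0, 0, 0, 0, 0, 0, 0, 0, 0, 0, 0, 0.0002, 0, 0.004, 0])

```text
clock: 22.3
position: [545.2, 202.2, 193.9]
ee_rot: [-0.266, 0.964, -0.005, 0.021]
contact_force: [-2.8, -2.6, 0.0]
gripper_width: 16.7
```

```bash
python3 st.py 4
```

```text
22.5 [545.2 202.1 193.8] [ 0.0421  0.0021 -0.9991] yaw -149.1 [-3.6 -2.6  1.7] [-0.38  0.84  0.02] 16.7 [ 0.646  0.321 -0.198  0.028 -1.017 -1.692]
```

Contact with the collar. Releasing so the hub can settle flat, then looking.

arm_command(commands=[0, 0, 0, 0, 0, 0, 0, 0, 0, 0, 0, 0, 0, 0, 0, 0, 0, 0, 0, 0], jaw=0.4)

```text
clock: 23.0
position: [548.1, 204.2, 195.0]
ee_rot: [-0.267, 0.963, -0.003, 0.025]
contact_force: [0.4, -0.1, 0.2]
gripper_width: 34.2
```

```bash
python3 st.py 2; python3 look.py w10 lever lever_end
python3 - <<'E'
from h import *
im=arm.get_image("scene"); cv2.imwrite("pics/s10.png",cv2.resize(im[160:280,350:470,::-1],None,fx=5,fy=5,interpolation=cv2.INTER_CUBIC))
E
```

```text
23.1 [548.  204.2 195. ] [ 0.0492  0.0065 -0.9988] yaw -149.04 [-0.6  0.3  0.8] [ 0.01  0.11 -0.  ] 34.3 [ 0.646  0.322 -0.195  0.029 -1.011 -1.692]
23.1 [548.  204.2 195. ] -149.04 [-0.6  0.3  0.8] 34.2758840435868
lever 0.68 [583.8 223.7 185.1] [316. 374.]
lever_end 0.8 [392.3 262.4  26.4] [495.  77.]
lever_end 0.71 [483.1 166.9 222.9] [322. 116.]
```

View pics/s10.png

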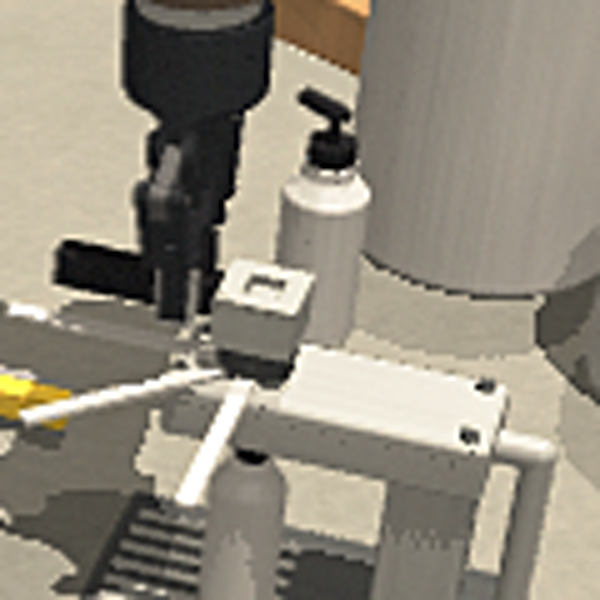

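View pics/w10.png

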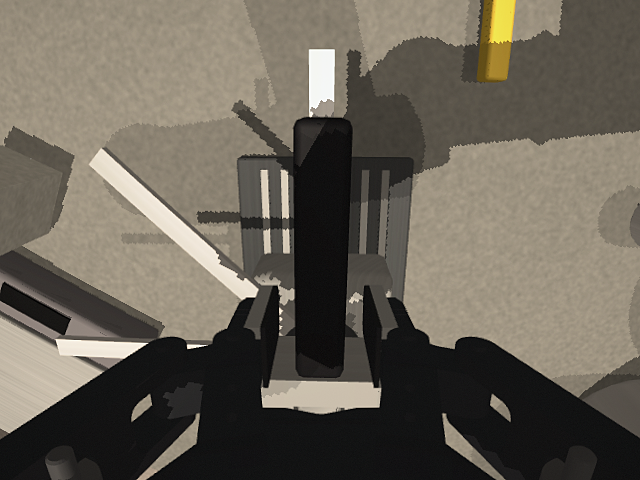

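Run:
```python
from h import *
i=arm.camera_info("scene"); im=cv2.imread("pics/s10.png")
def draw(sx,sy,z0,yaw,col):
    c,s=np.cos(yaw),np.sin(yaw); 
    for z in (z0,z0+30):
        P=[proj(i,[sx+c*a-s*b,sy+s*a+c*b,z]) for a,b in ((22,22),(-22,22),(-22,-22),(22,-22))]
        cv2.polylines(im,[np.int32([(p-[350,160]+.5)*5 for p in P])],True,col,1)
    P=[proj(i,[sx+c*a-s*b,sy+s*a+c*b,z0+30]) for a,b in ((22,9),(115,9),(115,-9),(22,-9))]
    cv2.polylines(im,[np.int32([(p-[350,160]+.5)*5 for p in P])],True,col,1)
draw(585,226.3,188,np.radians(210.8),(0,255,0)); 
cv2.imwrite("pics/s10b.png",im)
i=arm.camera_info("wrist")
print([ (z,atz(i,(323,117),z).round(1)) for z in (214,218,222)], proj(i,[583.8-115*.859,225.3-115*.512,218]), proj(i,[582.7-115*.859,225.1-115*.512,222]))
```

```text
[(214, array([483.3, 167.1, 214. ])), (218, array([483.2, 167.2, 218. ])), (222, array([483.1, 167.2, 222. ]))] [317.62008142 121.1863543 ] [318.62944478 117.65955357]
```

View pics/s10b.png

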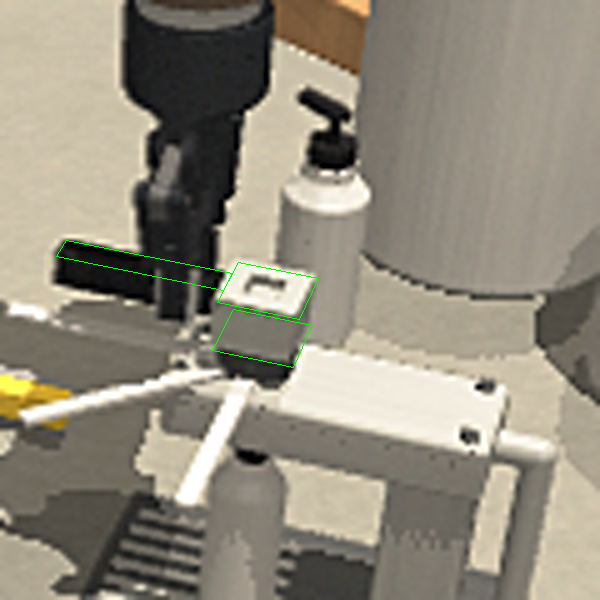

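Seated: the predicted outline of a home lever (z = 188, yaw 210.8°) matches the scene image, and the lever end is at (483,167) against a closed mark of about (484,166). Next I swing it loosely caged between the fingers, so the tool's tilt isn't passed to the hub.

```bash
cat > swing.py <<'E'
from h import *
import sys
C=np.array([583.3,225.2])
def swing(ths,z=194,rad=45):
    s,p,r,y=pose(); p=p.copy(); M=r.as_matrix(); rows=[]
    print(s["clock"],p.round(1),round(y%360,1),M[:,2].round(3),s["contact_force"].round(1))
    for k,th in enumerate(ths):
        t=np.radians(th); T=np.array([*(C+rad*np.array([np.cos(t),np.sin(t)])),z]); d=M.T@(T-p)/1000
        a=-((th-y+180)%360-180); rows.append([*(float(v) for v in d.round(4)),round(float(a),1)]); p=T; y=th; M=M@R.from_euler('z',a,degrees=True).as_matrix()
    print(rows)
swing([float(v) for v in sys.argv[1:]])
E
python3 swing.py 211 218 225
```

```text
23.3 [547.9 204.1 195. ] 211.0 [ 0.049  0.006 -0.999] [-0.7 -0.2  0.5]
[[0.0038, -0.0001, 0.0008, -0.0], [-0.0003, -0.0055, 0.0001, -7.0], [-0.0003, -0.0055, 0.0002, -7.0]]
```

arm_command(commands=[0, 0, 0, 0, 0, 0, 0, 0, 0, 0, 0, 0, 0.0038, -0.002, 0.001, -3, 0, -0.005, 0, -7], jaw=0.28)

```text
clock: 23.8
position: [548.2, 196.5, 193.8]
ee_rot: [-0.352, 0.936, -0.006, 0.024]
contact_force: [-0.4, 0.1, 0.1]
gripper_width: 24.2
```

```bash
python3 st.py 3; python3 swing.py 229 236
```

```text
23.95 [548.8 196.4 194. ] [ 0.0495  0.0066 -0.9988] yaw -139.1 [ 0.8 -0.7 -1. ] [-0.05  0.07 -0.01] 23.9 [ 0.634  0.319 -0.201  0.028 -1.007 -1.506]
23.95 [548.8 196.4 194. ] 220.9 [ 0.05   0.007 -0.999] [ 0.8 -0.7 -1. ]
[[-0.0004, -0.0072, 0.0002, -8.1], [-0.0003, -0.0055, 0.0002, -7.0]]
```

```bash
python3 look.py w11 lever_end
```

```text
23.95 [548.8 196.4 194. ] -139.1 [ 0.8 -0.7 -1. ] 23.85777854623231
lever_end 0.82 [394.4 264.4  27.2] [522. 121.]
lever_end 0.7 [488.3 157.8 221. ] [353. 129.]
```

View pics/w11.png

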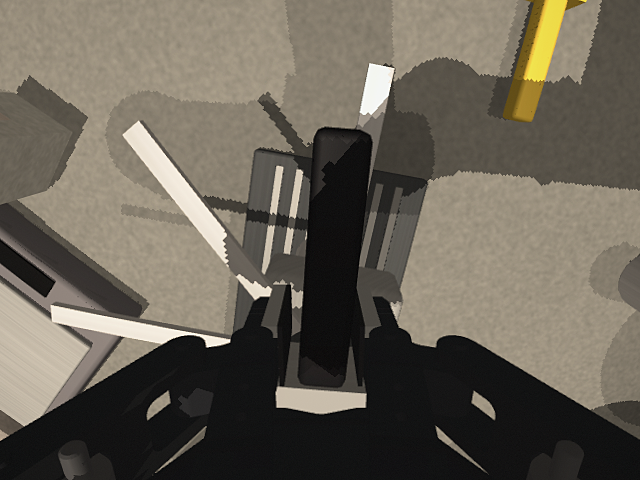

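The lever follows (end now right at the pushing finger, turned ~5°). Continuing.

arm_command(commands=[0, 0, 0, 0, 0, 0, 0, 0, 0, 0, 0, 0, -0.0004, -0.007, 0, -8, -0.0003, -0.0055, 0, -7])

```text
clock: 24.55
position: [556.9, 189.6, 194.2]
ee_rot: [-0.471, 0.882, -0.008, 0.023]
contact_force: [-2.3, 2.6, 0.7]
gripper_width: 23.9
```

```bash
python3 st.py 3; python3 swing.py 244 252
```

```text
24.7 [557.1 189.3 194.2] [ 0.0483  0.0077 -0.9988] yaw -124.19 [-1.3  1.  -0. ] [0.43 0.74 0.  ] 24.3 [ 0.614  0.328 -0.186  0.025 -1.013 -1.224]
24.7 [557.1 189.3 194.2] 235.8 [ 0.048  0.008 -0.999] [-1.3  1.  -0. ]
[[0.0002, -0.0079, 0.0005, -8.2], [-0.0004, -0.0063, 0.0003, -8.0]]
```

arm_command(commands=[0, 0, 0, 0, 0, 0, 0, 0, 0, 0, 0, 0, 0.0002, -0.008, 0, -8.2, -0.0004, -0.0063, 0, -8])

```text
clock: 25.2
position: [567.3, 183.8, 194.2]
ee_rot: [-0.589, 0.808, -0.01, 0.021]
contact_force: [-2.4, 2.4, -1.1]
gripper_width: 23.8
```

```bash
python3 st.py 4; python3 look.py w12 lever_end half_mark; python3 swing.py 258
```

```text
25.4 [567.5 183.6 194.3] [ 0.0462  0.0089 -0.9989] yaw -108.27 [-3.3  2.2  0.3] [ 0.53  0.93 -0.01] 23.8 [ 0.594  0.342 -0.163  0.022 -1.022 -0.924]
25.4 [567.5 183.6 194.3] -108.27 [-3.3  2.2  0.3] 23.80352282855232
lever_end 0.9 [393.3 263.   24. ] [550. 238.]
lever_end 0.68 [531.1 119.1 220.7] [364. 120.]
half_mark 0.59 [551.5 113.2 170.1] [304. 123.]
half_mark 0.29 [403.2  61.9   0.7] [479.   1.]
25.55 [567.4 183.7 194.3] 251.8 [ 0.046  0.009 -0.999] [-3.1  2.1 -1.2]
[[0.0003, -0.007, 0.0006, -6.2]]
```

View pics/w12.png

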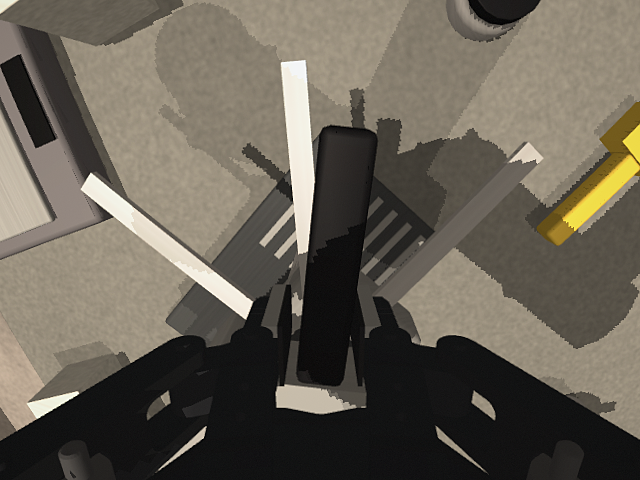

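Wrist view: lever end at (350,128), half tab tip (294,62); the lever is still ~12° short of the middle tab. Finishing the swing.

```bash
python3 swing.py 258.5 264.5
python3 - <<'E'
from h import *
i=arm.camera_info("wrist"); print(atz(i,(350,128),218))
E
```

```text
25.55 [567.4 183.7 194.3] 251.8 [ 0.046  0.009 -0.999] [-3.1  2.1 -1.2]
[[0.0003, -0.0074, 0.0006, -6.7], [-0.0002, -0.0047, 0.0002, -6.0]]
[535.49104442 120.05585141 218.        ]
```

arm_command(commands=[0, 0, 0, 0, 0, 0, 0, 0, 0, 0, 0, 0, 0.0002, -0.007, 0.0005, -6.2, -0.0002, -0.004, 0, -5])

```text
clock: 26.05
position: [576.4, 181.0, 194.2]
ee_rot: [-0.664, 0.747, -0.011, 0.019]
contact_force: [-3.3, 1.9, -0.4]
gripper_width: 23.8
```

```bash
python3 st.py 5; python3 look.py w13 lever_end half_mark
python3 - <<'E'
from h import *
im=arm.get_image("top"); cv2.imwrite("pics/t13.png",cv2.resize(im[140:260,210:330,::-1],None,fx=5,fy=5,interpolation=cv2.INTER_CUBIC))
im=arm.get_image("scene"); cv2.imwrite("pics/s13.png",cv2.resize(im[160:300,340:480,::-1],None,fx=4.2,fy=4.2,interpolation=cv2.INTER_CUBIC))
E
```

```text
26.3 [576.4 181.  194.2] [ 0.0446  0.0088 -0.999 ] yaw -97.01 [-3.1  1.5 -0.6] [ 0.53  1.19 -0.06] 24.0 [ 0.581  0.355 -0.142  0.02  -1.031 -0.713]
26.3 [576.4 181.  194.2] -97.01 [-3.1  1.5 -0.6] 23.95917667556056
lever_end 0.57 [555.1 115.7 220.7] [359. 137.]
lever_end 0.55 [392.9 262.5  27. ] [547. 282.]
half_mark 0.9 [550.9 113.3 174.7] [363. 127.]
```

View pics/w13.png

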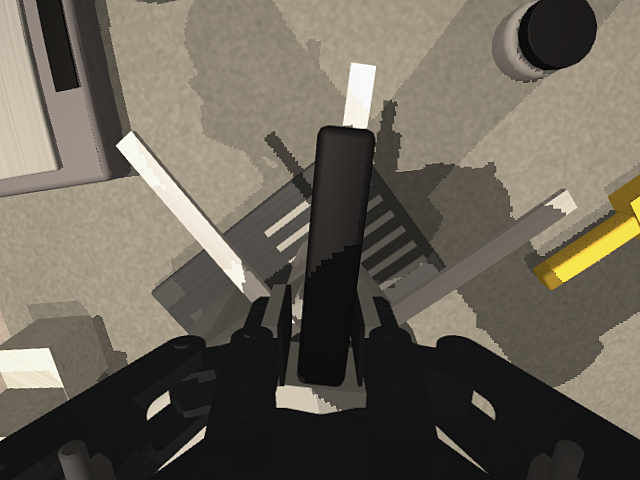

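View pics/t13.png

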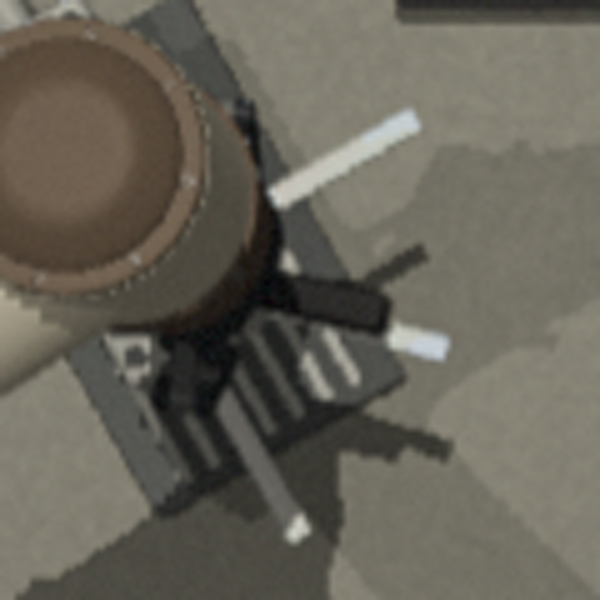

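View pics/s13.png

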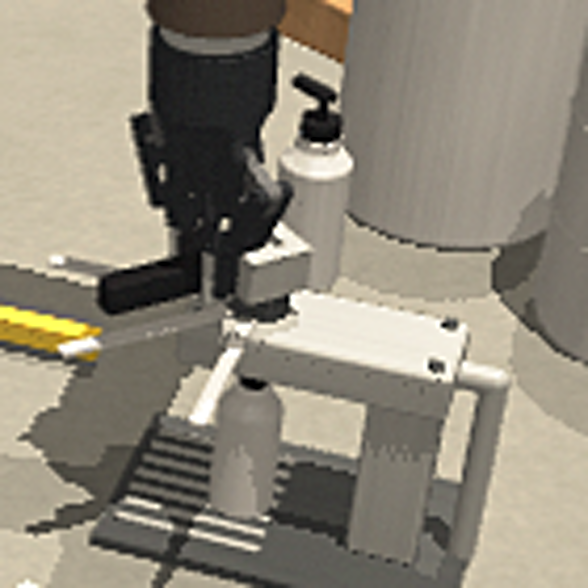

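```bash
python3 - <<'E'
from h import *
i=arm.camera_info("wrist"); e=atz(i,(346,128.5),218); tip=atz(i,(362.5,65),172); C=np.array([583.3,225.2]); print(e,tip)
a=np.degrees(np.arctan2(e[1]-C[1],e[0]-C[0]))%360;b=np.degrees(np.arctan2(tip[1]-C[1],tip[0]-C[0]))%360;print(a,b)
m=C+115*np.array([np.cos(np.radians(b)),np.sin(np.radians(b))]);print("mark",m,"dist",np.linalg.norm(e[:2]-m), (a-210.8)*np.pi/180)
i=arm.camera_info("scene"); im=cv2.imread("pics/s13.png"); sx,sy,yaw=585,226.3,np.radians(a)
c,s=np.cos(yaw),np.sin(yaw)
for z in (188,218):
    P=[proj(i,[sx+c*u-s*v,sy+s*u+c*v,z]) for u,v in ((22,22),(-22,22),(-22,-22),(22,-22))]
    cv2.polylines(im,[np.int32([(p-[340,160]+.5)*4.2 for p in P])],True,(0,255,0),1)
P=[proj(i,[sx+c*u-s*v,sy+s*u+c*v,218]) for u,v in ((22,9),(115,9),(115,-9),(22,-9))]
cv2.polylines(im,[np.int32([(p-[340,160]+.5)*4.2 for p in P])],True,(0,255,0),1)
cv2.imwrite("pics/s13b.png",im)
E
python3 swing.py 265
```

```text
[558.61100412 112.78728705 218.        ] [548.56180373  89.40046352 172.        ]
257.61290506238544 255.65115109391422
mark [554.80011572 113.78744866] dist 3.939948434087285 0.8170393257621471
26.55 [576.4 181.  194.2] 263.1 [ 0.045  0.009 -0.999] [-4.6  2.6 -0.4]
[[0.0003, -0.003, 0.0004, -1.9]]
```

View pics/s13b.png

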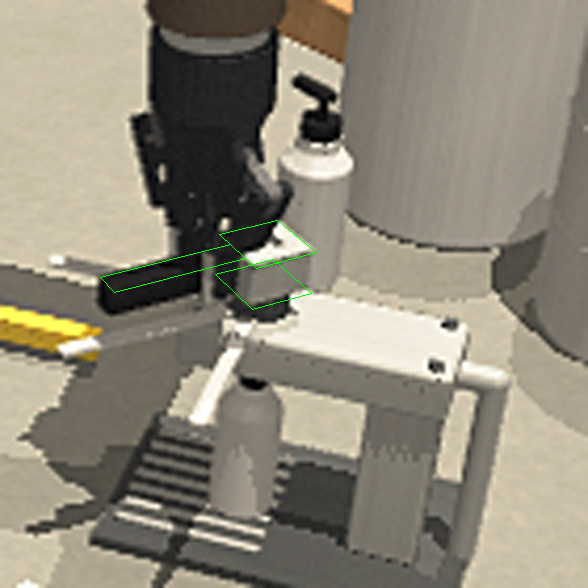

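Run:
```python
from h import *
print(arm.job_done()); s=arm.read_state(); print(s["clock"],s["position"],s["contact_force"])
```

```text
the job is handed in; nothing more can be done
None
the job is handed in; nothing more can be done
```

I fitted the black square-hole lever on the stem over the closed tab, let it settle flat there, then swung it to the middle tab. The job was handed in at about 26.5 s with the gripper still holding it there.

**Last checks:**
- **Over the closed tab:** the lever's end measured about 1 mm from the closed mark. The outline of a fully home lever matched the scene image. That image is only good to about 2 mm in height, and I did not press the lever down.
- **At the middle tab:** the lever's end measured about 4 mm from the mark (limit 14 mm), with the lever turned about 0.82 rad. I inferred this from the images; the stem joint itself was not read. The square fit has some play, so the stem may have turned a little less.
- **Hold:** the wrist force was 3–5 N. The two fingers loosely cage the arm, and one pushes against the spring; they do not clamp it.
- **Bottle and other stock:** the bottle under the spout looked upright in the last picture. I did not measure its position, or check the spare lever and other stock against where they started.

**What went wrong or disagreed:**
- **Tool tilt:** quick moves tilted the tool by up to 0.06 rad. That is why I released the lever to settle on the stem and then pushed it loosely.
- **First grip:** it was too high, so I repeated it.
- **Insertion:** there was one brief bump of about 20 N on the way in.
- **Stem position:** the cameras differed by 2–4 mm on where the stem stands, and I went by the wrist camera.

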